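# Wipe the clay offcuts into the scrap drawer

## Task

Clear the dry clay offcuts off the potter's trimming stand: pull its scrap drawer all the way out, then take the wooden scraper block from its tray and wipe all four offcuts over the front edge of the deck into the drawer, touching them with nothing but the scraper. Then stand the scraper upright in its tray again and push the drawer fully home with the offcuts in it. Leave everything else on the table where it is.

Things in the scene. Friction and masses are not known exactly. Their poses are not given: they have to be found in the camera images.
- stand: Fixed low wooden stand, 240 mm deep (x) x 220 mm wide (y), with a flat grey deck on top, 90 mm above the table. Origin: centre of its underside; its front, where the drawer comes out, faces its own -x. A wooden curb 20 mm wide and 15 mm high runs along each side (y) of the deck, leaving a 180 mm wide channel that is open at the front and at the rear.
- deck (a point): Centre of the deck's top surface, 90 mm above the table; axes as the stand's. The offcuts lie within 115 mm in front of and 75 mm behind this point (-x is front); the rear strip is free.
- deck_edge (a point): Middle of the deck's front edge, on its top surface; axes as the stand's.
- drawer (a joint): Scrap drawer under the deck: metres pulled out, 0 = fully home, 0.13 = all the way out. It stays where it is left (about 2 N of friction).
- drawer_in (a point): Centre of the drawer's inner floor, 12 mm above the table; moves with the drawer; axes as the stand's (-x is outward). Inside 207 mm (x) x 178 mm (y), walls to 58 mm above this floor. Fully out, 130 mm of it stands open in front of the deck's edge.
- drawer_handle (a point): Middle of the drawer's handle, a steel bar 12 mm thick and 100 mm long along y, centred 62 mm above the table and 45 mm in front of the drawer's front face (39 mm of free gap behind the bar); moves with the drawer; axes as the stand's.
- scraper: Loose dark wooden scraper block, 0.24 kg: block 36 mm thick (x) x 160 mm long (y) x 40 mm tall with a thin steel strip on each long side, and on top a grip 26 mm thick (x) x 60 mm long (y), from 40 to 92 mm above the underside. Origin: centre of its underside, z up.
- tray: Fixed shallow grey tray in which the scraper stands, 76 mm (x) x 200 mm (y), 14 mm high. Origin: centre of its underside.
- tray_in (a point): Centre of the tray's inner floor, 5 mm above the table; inside 66 mm (x) x 190 mm (y), walls 9 mm high; axes as the tray's. The scraper's long side goes along y, either way round.
- chip1: Loose dry red clay offcut, straight strip 66 x 26 x 12 mm, about 35 g, lying flat on the deck. Origin: about the middle of its underside.
- chip2: Loose dry red clay offcut, bent strip, about 62 x 38 x 12 mm, about 35 g, lying flat on the deck. Origin: about the middle of its underside.
- chip3: Loose dry red clay offcut, stepped piece, about 62 x 37 x 14 mm, about 35 g, lying flat on the deck. Origin: about the middle of its underside.
- chip4: Loose dry red clay offcut, curved strip, about 64 x 36 x 12 mm, about 35 g, lying flat on the deck. Origin: about the middle of its underside.
- jar: Bystander: glazing jar with a white cap, 60 mm across, 60 mm tall. Origin: centre of its underside. Leave it alone.
- mug: Bystander: white mug, 80 mm across, 90 mm tall, handle at its +y. Origin: centre of its underside. Leave it alone.
- bowl: Bystander: red clay bowl, 130 mm across, 55 mm tall. Origin: centre of its underside. Leave it alone.
- bottle: Bystander: green glass bottle, 60 mm across, 160 mm tall. Origin: centre of its underside. Leave it alone.
- brush: Bystander: brush lying flat, 180 mm long. Origin: centre of its underside. Leave it alone.

How it is judged:
By the outcome, as a careful person would: the job done as asked, in the order asked, and still so for the second after the job is handed in, with the robot touching nothing.
It also fails if it takes over 72 s, if anything falls off the work surface, if the arm or the gripper's body presses on something with over 40 N, if the wrist force passes 120 N, or if a joint passes its speed limit or range.

## Robot

A 6-joint arm with a two-finger parallel gripper is mounted at the origin on the work surface. World frame = base frame: x ahead of the robot, y to its left, z up, the work surface at z = 0. Lengths are in m, angles in degrees, forces in N, time in s.
With the tool pointing down it reaches from about 0.325 to 0.75 m from the base axis. Payload 7.6 kg.
Tool frame: the origin (TCP) lies at the very end of the fingers, on their centre line; the grasp point (between the pads) lies 19 mm behind it (pinch_z is the z of the grasp point in the tool frame, in m); z points along the fingers, y is the direction in which the jaws open and shut (so a half turn about z gives the same grasp; the last joint's range is limited). The gripper opens to 85 mm and grips with 20 to 120 N. Pads are 22 mm wide; open, the fingers measure 114 mm over their backs; the gripper's body (76 mm by 85 mm) begins 54 mm behind the grasp point. The pads swing forward as they close: fully open they stand 13 mm farther back than shut.
Start: joints at [-76.45, 2.991, 80.254, -0, 96.75, -4.028], TCP at [0.159, -0.5, 0.231] pointing down, gripper open.
Joint ranges: [-166.34, 166.34], [-52.06, 124.39], [6.96, 135.62], [-60.46, 240.46], [14.63, 156.25], [-167.68, 167.68]. Speed limits (degrees/s): [147.25, 147.25, 172.46, 180, 180, 180].

## Interface

Orientations are given as a 3x3 rotation matrix whose columns are the frame's x, y, z axes.
In Python, from cell import observe, camera, job_done, pinch_z gives the robot as it stands.
- The arm moves only by the shell command python3 -m pendant 'ROWS' [OPENING] [FORCE]. ROWS is JSON, a list of rows, each an object of numbers: "x", "y", "z": the shift along the tool's x, y, z in mm; "rx", "ry", "rz": the turn, a rotation vector about the tool's x, y, z in rad. A call has 1 to 12 rows; each row shifts and turns the pose as measured when the row begins, along the tool's axes as they then stand; what a row does not reach is not made up. A row lasts 1/10 s, in which the tool goes at most 50 mm and 8.59 degrees, less where a joint would pass 70% of its speed; a pose out of reach is approached as far as the arm can. A call is refused whole if a number of a shift passes 50 or a number of a turn 0.15, either way. A call with a gripper value outside its range is refused whole. OPENING is the closure, from 0 (fully open) to 1 (shut), set as the call begins (- or left out, the last holds). The fingers move at their own pace and stop on an object; FORCE is the grip in N (left out, the last holds). Time passes only in rows, so rows that do not move let the fingers close. It gives the time, the measured TCP pose, the force and the opening at its end, in the units of the state.
- observe(): the state, without advancing time (a new reading comes with each control period).
- camera(name): name is "scene" or "top"; returns a dict with "img" (384x512x3 uint8, blue, green, red), "fx", "fy", "cx", "cy" (pixels), "k1" (the pictures are not rectified: a ray, as slopes to the right and down, at radius r is drawn at 1 + k1 r^2 times it, then the intrinsics apply), "rvec" (rotation vector, rad) and "tvec" (3), from world to camera coordinates, as OpenCV has them. Camera axes: x right, y down, z forward; pixel columns grow to the right and rows downward; lengths in m; the calibration is good to about 2 mm. A picture is of the moment at which its call begins. There is no depth.
- job_done(): hands the job in, once; it reports no verdict.
The state is a dict: "time": time; "qpos": joint angles; "joint_vel": joint speeds; "joint_torque": joint torques, N m; "eef_pos": TCP position; "ee_rot": TCP orientation; "force": force on the tool from outside, world axes, zero at the start; "ft_torque": the same for the moment, N m; "opening": opening from 0.0 (shut) to 1.0 (fully open).
Only numpy, scipy, OpenCV 4.12 (cv2) and the standard library are available. Lean on these libraries where they do the work, as an engineer would, in place of code of your own. Each camera call takes 0.05 s, during which the arm holds its last target.

## Working session

There is one attempt and no reset: what is moved stays moved. The work goes in short steps, Python scripts to look and compute and a shell command to move; the robot and the scene stay as the last step left them, time stands still between calls to the robot, and variables do not carry over. Pictures are saved under pics/ and viewed, and the job is handed in when it is done.

```bash
ls; mkdir -p pics
python3 - <<'E'
from cell import observe,camera,pinch_z
import cv2,numpy as np
print(pinch_z, observe())
for n in("scene","top"):
    c=camera(n); cv2.imwrite(f"pics/{n}0.png",c["img"])
    print(n,{k:v for k,v in c.items() if k!="img"})
    R=cv2.Rodrigues(np.array(c["rvec"],float))[0]; print((-R.T@np.array(c["tvec"]).ravel()))
E
```

```text
pics
-0.0187 {'time': 0.0, 'qpos': array([-7.64480918e+01,  3.02743262e+00,  8.03156764e+01, -3.05117667e-04,
        9.67510729e+01, -4.02684277e+00]), 'joint_vel': array([ 0.0965606 , -0.05692382, -0.03241185, -0.0597034 , -0.02209255,
        0.01258357]), 'joint_torque': array([-1.57532217e-03, -3.81662965e+01, -3.60190845e+01, -2.44363528e-04,
        6.07930924e-03, -1.72465622e-05]), 'eef_pos': array([ 0.15851234, -0.50015972,  0.23044708]), 'ee_rot': array([[ 9.53302950e-01,  3.02015452e-01, -3.90322516e-04],
       [ 3.02015684e-01, -9.53301619e-01,  1.59677738e-03],
       [ 1.10156355e-04, -1.64009611e-03, -9.99998649e-01]]), 'force': array([-0.06325751,  0.59950828, -0.21895233]), 'ft_torque': array([ 0.02160907,  0.0275369 , -0.02639523]), 'opening': 1.000080806332948}
scene {'fx': 368.36148716574314, 'fy': 368.36148716574314, 'cx': 253.74056029661807, 'cy': 195.25245527253605, 'k1': -0.10460233628572159, 'rvec': array([ 1.25602938,  2.08397786, -1.09134981]), 'tvec': array([ 0.29137857, -0.207668  ,  1.67237416])}
[1.44911699 0.44816038 0.7899842 ]
top {'fx': 401.9319909703031, 'fy': 401.9319909703031, 'cx': 254.8655094545382, 'cy': 191.51158907376245, 'k1': -0.05476560290261519, 'rvec': array([ 2.16804145, -2.13582357,  0.16859081]), 'tvec': array([-0.03945767,  0.58185586,  1.02251007])}
[ 0.42908043 -0.01913353  1.09597623]
```

View pics/scene0.png

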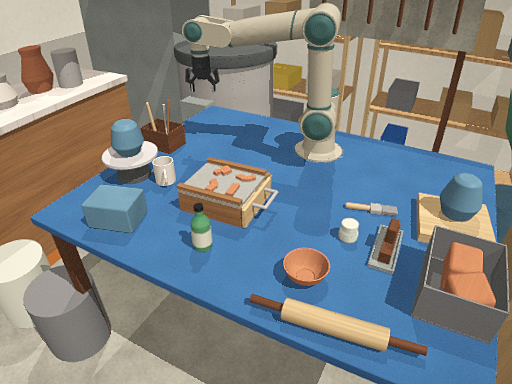

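View pics/top0.png

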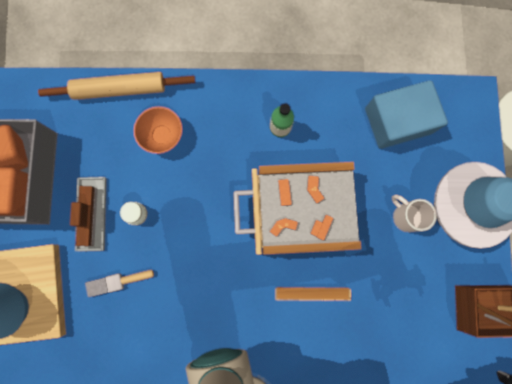

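```bash
cat > h.py <<'E'
import numpy as np,cv2
from cell import observe,camera
def cam(n,save=None):
    c=camera(n); c["R"]=cv2.Rodrigues(np.array(c["rvec"],float))[0]; c["t"]=np.array(c["tvec"],float).ravel()
    if save: cv2.imwrite("pics/"+save,c["img"])
    return c
def ray(c,uv):
    uv=np.atleast_2d(np.array(uv,float)); d=(uv-[c["cx"],c["cy"]])/[c["fx"],c["fy"]]
    rd=np.linalg.norm(d,axis=1,keepdims=True); r=rd.copy()
    for _ in range(30): r=rd/(1+c["k1"]*r**2)
    s=d*(r/np.maximum(rd,1e-12))
    D=np.c_[s,np.ones(len(s))]@c["R"]
    return -c["R"].T@c["t"],D
def onz(c,uv,z):
    o,D=ray(c,uv); return o+D*((z-o[2])/D[:,2])[:,None]
def proj(c,P):
    p=np.atleast_2d(P)@c["R"].T+c["t"]; s=p[:,:2]/p[:,2:]; r2=(s**2).sum(1,keepdims=True)
    return s*(1+c["k1"]*r2)*[c["fx"],c["fy"]]+[c["cx"],c["cy"]]
E
python3 - <<'E'
import cv2
a=cv2.imread("pics/top0.png");b=cv2.imread("pics/scene0.png")
cv2.imwrite("pics/t1.png",cv2.resize(a[150:310,220:380],None,fx=3.7,fy=3.7,interpolation=cv2.INTER_CUBIC))
cv2.imwrite("pics/t2.png",cv2.resize(a[165:305,60:200],None,fx=4,fy=4,interpolation=cv2.INTER_CUBIC))
cv2.imwrite("pics/s1.png",cv2.resize(b[140:270,160:420],None,fx=3,fy=3,interpolation=cv2.INTER_CUBIC))
E
```

```text
(no output)
```

View pics/t1.png

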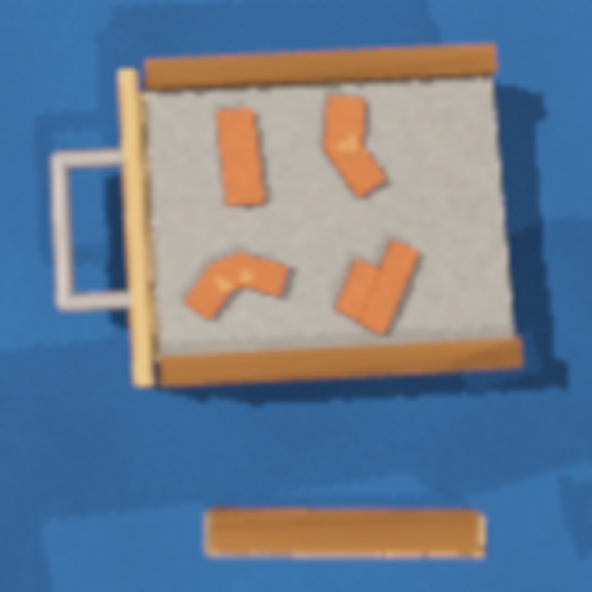

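View pics/t2.png

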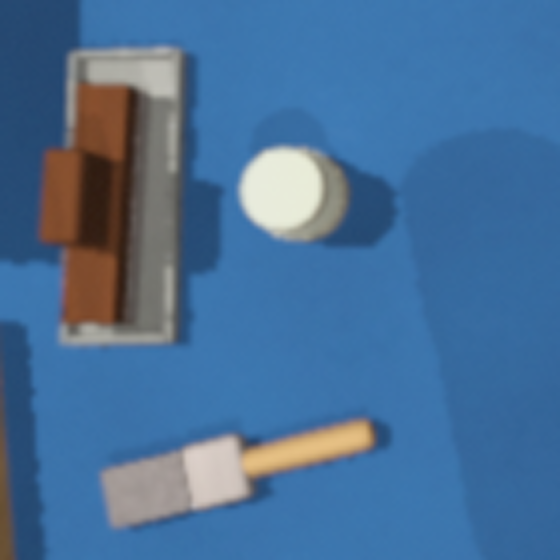

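View pics/s1.png

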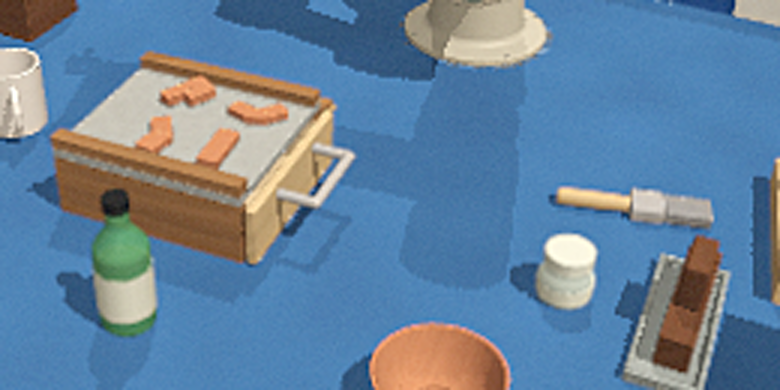

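Run:
```python
from h import *
t=cam("top");s=cam("scene")
def tri(a,b):
    o1,d1=ray(t,a);o2,d2=ray(s,b);d1=d1[0];d2=d2[0]
    A=np.c_[d1,-d2];x=np.linalg.lstsq(A,o2-o1,rcond=None)[0]
    p,q=o1+d1*x[0],o2+d2*x[1];return np.round((p+q)/2,3),np.round(np.linalg.norm(p-q),4)
for z in(0,.3,.6): print("bar proj",z,proj(s,onz(t,[[275,294],[350,294]],z)).round())
print(tri([275,294],[462,50]),tri([350,294],[440,150]),tri([350,294],[462,50]),tri([275,294],[440,150]))
T=lambda p:np.array([220,150])+(np.array(p)+.5)/3.7-.5
# deck channel corners in t1 : curbs' top (z .105) inner/outer corners
print("curb tops",onz(t,T([[145,60],[495,45],[162,385],[522,366]]),.105).round(4))
print("deck chips", onz(t,T([[242,157],[352,145],[237,285],[377,287]]),.102).round(3))
print("handle outer corners",onz(t,T([[52,155],[60,308],[70,165],[75,293]]),.068).round(4))
print("drawer front top outer",onz(t,T([[119,70],[133,386]]),.070).round(4), onz(t,T([[119,70],[133,386]]),.085).round(4))
U=lambda p:np.array([60,165])+(np.array(p)+.5)/4-.5
print("tray",onz(t,U([[68,50],[184,48],[60,344],[177,344]]),.014).round(4))
print("tray base",onz(t,U([[177,344],[184,48]]),.0).round(4))
print("grip top",onz(t,U([[46,149],[83,151],[39,242],[77,244]]),.097).round(4))
print("block top",onz(t,U([[78,84],[130,86],[62,322],[117,325]]),.045).round(4))
print("jar cap", onz(t,U([[282,188]]),.06).round(3))
```

```text
bar proj 0 [[270. 177.]
 [227. 166.]]
bar proj 0.3 [[273. 110.]
 [236. 104.]]
bar proj 0.6 [[276.  21.]
 [249.  19.]]
(array([0.389, 0.212, 0.605]), np.float64(0.5241)) (array([0.419, 0.16 , 0.427]), np.float64(0.6775)) (array([0.413, 0.183, 0.668]), np.float64(0.5993)) (array([0.368, 0.21 , 0.323]), np.float64(0.5567))
curb tops [[ 0.6386 -0.0391  0.105 ]
 [ 0.6534 -0.2789  0.105 ]
 [ 0.4203 -0.0531  0.105 ]
 [ 0.4355 -0.2926  0.105 ]]
deck chips [[ 0.573 -0.106  0.102]
 [ 0.583 -0.18   0.102]
 [ 0.487 -0.103  0.102]
 [ 0.487 -0.196  0.102]]
handle outer corners [[0.5777 0.0242 0.068 ]
 [0.4714 0.0165 0.068 ]
 [0.5709 0.0115 0.068 ]
 [0.4819 0.0063 0.068 ]]
drawer front top outer [[ 0.6386 -0.0216  0.07  ]
 [ 0.419  -0.0345  0.07  ]] [[ 0.6355 -0.0216  0.085 ]
 [ 0.4191 -0.0343  0.085 ]]
tray [[0.6187 0.4595 0.014 ]
 [0.6212 0.3789 0.014 ]
 [0.4187 0.4499 0.014 ]
 [0.4203 0.3705 0.014 ]]
tray base [[0.4202 0.3755 0.    ]
 [0.6237 0.384  0.    ]]
grip top [[0.5407 0.4319 0.097 ]
 [0.5398 0.4081 0.097 ]
 [0.4822 0.4318 0.097 ]
 [0.4815 0.4076 0.097 ]]
block top [[0.5904 0.4372 0.045 ]
 [0.5896 0.402  0.045 ]
 [0.4332 0.4361 0.045 ]
 [0.432  0.3996 0.045 ]]
jar cap [[0.522 0.292 0.06 ]]
```

```bash
cat >> h.py <<'E'
def need(x,y,z,xdir=None):
    """shift in tool axes (mm) to get TCP to world x,y,z, and rz to turn tool x to horizontal angle xdir (deg)"""
    o=observe();R=np.array(o["ee_rot"]);d=(np.array([x,y,z])-o["eef_pos"])*1000
    print("t",round(o["time"],2),"pos",np.round(o["eef_pos"],4),"F",np.round(o["force"],1),"op",round(o["opening"],3),"tool z",np.round(R[:,2],3))
    print("shift tool",np.round(R.T@d,1),"xang",round(np.degrees(np.arctan2(R[1,0],R[0,0])),2))
    if xdir is not None:
        a=np.radians(xdir); Rt=np.array([[np.cos(a),np.sin(a),0],[np.sin(a),-np.cos(a),0],[0,0,-1.]])
        print("rotvec tool",np.round(cv2.Rodrigues(R.T@Rt)[0].ravel(),4),"shift in target axes",np.round(Rt.T@d,1))
E
python3 -m pendant '[{"rz":0.13},{"rz":0.12}]' 0.5 60; python3 -c "
from h import *
need(.525,.0145,.15,3.5)"
```

```text
t 0.2 pos [ 0.1585 -0.5003  0.2308] F [-0.3 -0.5 -0.2] op 1.002 tool z [-0.     0.001 -1.   ]
shift tool [ 504.8 -380.1   81.2] xang 17.58
rotvec tool [-9.000e-04  1.000e-04  2.457e-01] shift in target axes [ 397.2 -491.5   80.8]invalid input
```

Run:
```python
from h import *
# refine stand + chips from the saved top picture
t=cam("top")
hsv=cv2.cvtColor(t["img"],cv2.COLOR_BGR2HSV)
roi=np.zeros(hsv.shape[:2],np.uint8);roi[172:242,262:356]=255
m=cv2.inRange(hsv,(3,120,130),(18,255,255))&roi
cs=[c for c in cv2.findContours(m,0,2)[0] if cv2.contourArea(c)>60]
C=np.array([.537,-.166]);X=np.array([.062,-.998]);Y=np.array([.998,.062])
for c in cs:
    p=onz(t,c.reshape(-1,2),.101)[:,:2]-C
    print(cv2.contourArea(c),"stand x",(p@X).min().round(3),(p@X).max().round(3),"y",(p@Y).min().round(3),(p@Y).max().round(3))
print("plank",onz(t,[[275,288],[350,288],[275,300],[350,300]],0.02).round(3))
```

```text
205.5 stand x -0.098 -0.035 y -0.065 -0.027
257.0 stand x 0.0 0.055 y -0.081 -0.022
218.5 stand x -0.072 -0.046 y 0.01 0.072
222.0 stand x 0.0 0.037 y 0.012 0.078
plank [[ 0.331 -0.087  0.02 ]
 [ 0.332 -0.286  0.02 ]
 [ 0.3   -0.088  0.02 ]
 [ 0.301 -0.285  0.02 ]]
```

```bash
python3 -m pendant '[{"x":0,"y":0,"z":0,"rx":0,"ry":0,"rz":0.13},{"x":0,"y":0,"z":0,"rx":0,"ry":0,"rz":0.12}]' 0.5 60; python3 -c "
from h import *
need(.525,.0145,.15,3.5)"
```

```text
time: 0.45
eef_pos: [0.1585, -0.5002, 0.2306]
ee_rot: [[0.999, 0.05, -0.0], [0.05, -0.999, 0.001], [-0.0, -0.001, -1.0]]
force: [-0.0, 0.8, 0.1]
opening: 0.698
t 0.45 pos [ 0.1585 -0.5002  0.2306] F [-0.   0.8  0.1] op 0.698 tool z [-0.     0.001 -1.   ]
shift tool [ 391.8 -495.6   81.1] xang 2.87
rotvec tool [-0.0014  0.0003 -0.011 ] shift in target axes [ 397.2 -491.4   80.6]
```

```bash
python3 -m pendant '[{"x":30,"y":-38,"z":0},{"x":30,"y":-38,"z":0},{"x":30,"y":-38,"z":0},{"x":30,"y":-38,"z":0},{"x":30,"y":-38,"z":0},{"x":30,"y":-38,"z":0},{"x":30,"y":-38,"z":0},{"x":30,"y":-38,"z":0},{"x":30,"y":-38,"z":0},{"x":30,"y":-38,"z":0},{"x":30,"y":-38,"z":0},{"x":30,"y":-38,"z":0}]' || python3 -m pendant '[{"x":0,"y":0,"z":0,"rx":0,"ry":0,"rz":0}]';  python3 -c "
from h import *
need(.525,.0145,.15,3.5)"
```

```text
time: 0.55
eef_pos: [0.1585, -0.5002, 0.2304]
ee_rot: [[0.999, 0.049, -0.0], [0.049, -0.999, 0.002], [-0.0, -0.002, -1.0]]
force: [-0.6, 0.2, -0.3]
opening: 0.516
t 0.55 pos [ 0.1585 -0.5002  0.2304] F [-0.6  0.2 -0.3] op 0.516 tool z [-0.     0.002 -1.   ]
shift tool [ 391.2 -496.    81.1] xang 2.8
rotvec tool [-0.0016  0.0003 -0.0123] shift in target axes [ 397.2 -491.3   80.4]invalid input
```

All six fields are needed in every row.

```bash
python3 -m pendant '[{"x":30,"y":-38,"z":0,"rx":0,"ry":0,"rz":0},{"x":30,"y":-38,"z":0,"rx":0,"ry":0,"rz":0},{"x":30,"y":-38,"z":0,"rx":0,"ry":0,"rz":0},{"x":30,"y":-38,"z":0,"rx":0,"ry":0,"rz":0},{"x":30,"y":-38,"z":0,"rx":0,"ry":0,"rz":0},{"x":30,"y":-38,"z":0,"rx":0,"ry":0,"rz":0},{"x":30,"y":-38,"z":0,"rx":0,"ry":0,"rz":0},{"x":30,"y":-38,"z":0,"rx":0,"ry":0,"rz":0},{"x":30,"y":-38,"z":0,"rx":0,"ry":0,"rz":0},{"x":30,"y":-38,"z":0,"rx":0,"ry":0,"rz":0},{"x":30,"y":-38,"z":0,"rx":0,"ry":0,"rz":0},{"x":30,"y":-38,"z":0,"rx":0,"ry":0,"rz":0}]';  python3 -c "
from h import *
need(.525,.0145,.15,3.5)"
```

```text
time: 1.75
eef_pos: [0.4944, -0.0085, 0.2308]
ee_rot: [[0.997, 0.081, 0.003], [0.081, -0.997, 0.001], [0.003, -0.001, -1.0]]
force: [0.9, -1.2, 1.3]
opening: 0.498
t 1.75 pos [ 0.4944 -0.0085  0.2308] F [ 0.9 -1.2  1.3] op 0.498 tool z [ 0.003  0.001 -1.   ]
shift tool [ 32.1 -20.4  80.9] xang 4.65
rotvec tool [-0.0011 -0.0034  0.0202] shift in target axes [ 31.9 -21.1  80.8]
```

```bash
python3 -m pendant '[{"x":16,"y":-10,"z":30,"rx":0,"ry":0,"rz":0.02},{"x":16,"y":-11,"z":30,"rx":0,"ry":0,"rz":0},{"x":0,"y":0,"z":21,"rx":0,"ry":0,"rz":0},{"x":0,"y":0,"z":0,"rx":0,"ry":0,"rz":0}]';  python3 -c "
from h import *
need(.525,.0145,.043,3.5)
c=cam('top','top1.png');cam('scene','scene1.png')
cv2.imwrite('pics/t3.png',cv2.resize(c['img'][130:330,180:400],None,fx=3,fy=3))"
```

```text
time: 2.15
eef_pos: [0.5286, 0.0226, 0.1475]
ee_rot: [[0.996, 0.084, 0.005], [0.084, -0.996, 0.002], [0.005, -0.002, -1.0]]
force: [-0.3, 0.0, -0.3]
opening: 0.499
t 2.15 pos [0.5286 0.0226 0.1475] F [-0.3  0.  -0.3] op 0.499 tool z [ 0.005  0.002 -1.   ]
shift tool [ -4.9   7.9 104.5] xang 4.8
rotvec tool [-0.0018 -0.0054  0.0227] shift in target axes [ -4.1   7.8 104.5]
```

View pics/t3.png

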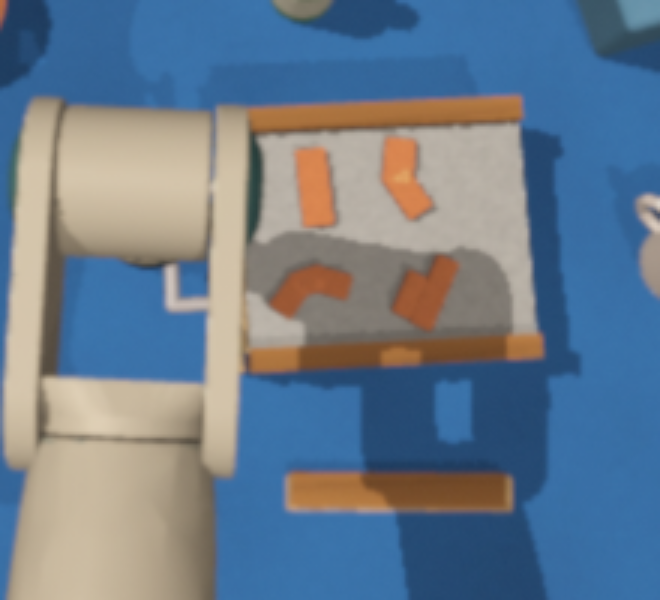

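```bash
python3 -m pendant '[{"x":-5,"y":8,"z":30,"rx":0,"ry":-0.005,"rz":0.022},{"x":0,"y":0,"z":35,"rx":0,"ry":0,"rz":0},{"x":0,"y":0,"z":22,"rx":0,"ry":0,"rz":0},{"x":0,"y":0,"z":5,"rx":0,"ry":0,"rz":0},{"x":0,"y":0,"z":0,"rx":0,"ry":0,"rz":0}]';  python3 -c "
from h import *
need(.525,.0145,.043,3.5)
c=cam('scene')
p=proj(c,[[.525,.0145,.062]])[0].astype(int);print(p)
cv2.imwrite('pics/s3.png',cv2.resize(c['img'][p[1]-60:p[1]+60,p[0]-80:p[0]+80],None,fx=4,fy=4))"
```

```text
time: 2.75
eef_pos: [0.5321, 0.0111, 0.0683]
ee_rot: [[0.998, 0.061, 0.025], [0.061, -0.998, 0.001], [0.025, 0.001, -1.0]]
force: [0.1, 0.0, 0.9]
opening: 0.502
t 2.75 pos [0.5321 0.0111 0.0683] F [0.1 0.  0.9] op 0.502 tool z [ 0.025  0.001 -1.   ]
shift tool [-7.5 -3.8 25.1] xang 3.5
rotvec tool [ 0.001  -0.0247 -0.    ] shift in target axes [-6.9 -3.8 25.3]
[270 198]
```

View pics/s3.png

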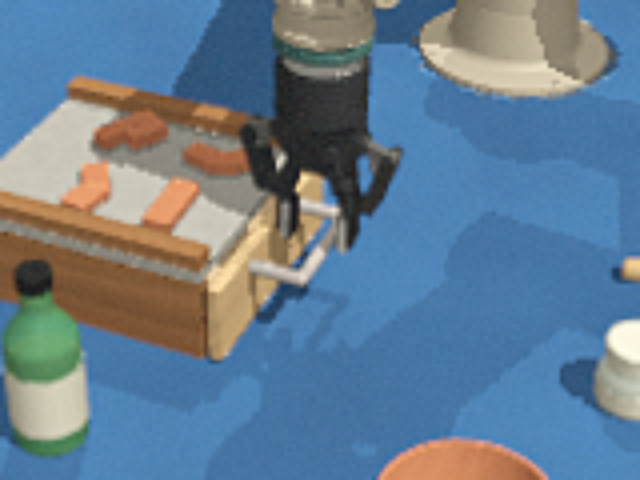

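```bash
python3 -m pendant '[{"x":-5,"y":-3,"z":10,"rx":0,"ry":-0.025,"rz":0},{"x":-1,"y":-1,"z":10,"rx":0,"ry":0,"rz":0},{"x":0,"y":0,"z":5,"rx":0,"ry":0,"rz":0},{"x":0,"y":0,"z":0,"rx":0,"ry":0,"rz":0}]';  python3 -c "
from h import *
need(.525,.0145,.043,3.5)"; python3 -m pendant '[{"x":0,"y":0,"z":0,"rx":0,"ry":0,"rz":0},{"x":0,"y":0,"z":0,"rx":0,"ry":0,"rz":0},{"x":0,"y":0,"z":0,"rx":0,"ry":0,"rz":0},{"x":0,"y":0,"z":0,"rx":0,"ry":0,"rz":0},{"x":0,"y":0,"z":0,"rx":0,"ry":0,"rz":0}]' 1 40;python3 -c "
from h import *
need(.525,.0145,.043,3.5)"
```

```text
time: 3.2
eef_pos: [0.5284, 0.0149, 0.0462]
ee_rot: [[0.998, 0.062, 0.006], [0.062, -0.998, -0.001], [0.006, 0.002, -1.0]]
force: [0.5, -0.6, -1.1]
opening: 0.5
t 3.2 pos [0.5284 0.0149 0.0462] F [ 0.5 -0.6 -1.1] op 0.5 tool z [ 0.006 -0.001 -1.   ]
shift tool [-3.4  0.2  3.2] xang 3.53
rotvec tool [ 0.0018 -0.0057  0.0005] shift in target axes [-3.4  0.2  3.2]
time: 3.7
eef_pos: [0.5285, 0.015, 0.0464]
ee_rot: [[0.998, 0.062, 0.006], [0.062, -0.998, -0.001], [0.006, 0.002, -1.0]]
force: [1.4, 0.8, -0.2]
opening: 0.119
t 3.7 pos [0.5285 0.015  0.0464] F [ 1.4  0.8 -0.2] op 0.119 tool z [ 0.006 -0.001 -1.   ]
shift tool [-3.5  0.3  3.4] xang 3.54
rotvec tool [ 0.0018 -0.0058  0.0007] shift in target axes [-3.5  0.3  3.4]
```

```bash
python3 -m pendant '[{"x":0,"y":-10,"z":0,"rx":0,"ry":0,"rz":0},{"x":0,"y":-15,"z":0,"rx":0,"ry":0,"rz":0},{"x":0,"y":-15,"z":0,"rx":0,"ry":0,"rz":0},{"x":0,"y":-15,"z":0,"rx":0,"ry":0,"rz":0},{"x":0,"y":-15,"z":0,"rx":0,"ry":0,"rz":0},{"x":0,"y":-15,"z":0,"rx":0,"ry":0,"rz":0},{"x":0,"y":-15,"z":0,"rx":0,"ry":0,"rz":0},{"x":0,"y":-10,"z":0,"rx":0,"ry":0,"rz":0}]';python3 -c "
from h import *
need(.5205,.145,.0464,3.5)"
```

```text
time: 4.5
eef_pos: [0.5212, 0.1324, 0.0465]
ee_rot: [[0.998, 0.061, 0.008], [0.061, -0.998, -0.005], [0.008, 0.006, -1.0]]
force: [2.4, -3.5, -1.9]
opening: 0.121
t 4.5 pos [0.5212 0.1324 0.0465] F [ 2.4 -3.5 -1.9] op 0.121 tool z [ 0.008 -0.005 -1.   ]
shift tool [  0.1 -12.7  -0. ] xang 3.49
rotvec tool [ 0.0058 -0.0078 -0.0001] shift in target axes [  0.1 -12.7   0.1]
```

```bash
python3 -m pendant '[{"x":0,"y":-6,"z":0,"rx":0,"ry":0,"rz":0},{"x":0,"y":-5,"z":0,"rx":0,"ry":0,"rz":0},{"x":0,"y":-5,"z":0,"rx":0,"ry":0,"rz":0},{"x":0,"y":-4,"z":0,"rx":0,"ry":0,"rz":0},{"x":0,"y":-3,"z":0,"rx":0,"ry":0,"rz":0},{"x":0,"y":-3,"z":0,"rx":0,"ry":0,"rz":0}]';python3 -c "
from h import *
need(.5205,.145,.0464,3.5)"
```

```text
time: 5.1
eef_pos: [0.5207, 0.1388, 0.0464]
ee_rot: [[0.999, 0.053, 0.006], [0.053, -0.997, -0.051], [0.004, 0.051, -0.999]]
force: [0.5, -16.1, 1.4]
opening: 0.123
t 5.1 pos [0.5207 0.1388 0.0464] F [  0.5 -16.1   1.4] op 0.123 tool z [ 0.006 -0.051 -0.999]
shift tool [ 0.1 -6.2 -0.3] xang 3.06
rotvec tool [ 0.0512 -0.0034 -0.0078] shift in target axes [ 0.2 -6.2  0. ]
```

```bash
python3 -m pendant '[{"x":0,"y":-5,"z":0,"rx":0.04,"ry":0,"rz":0},{"x":0,"y":-5,"z":0,"rx":0,"ry":0,"rz":0},{"x":0,"y":-5,"z":0,"rx":0,"ry":0,"rz":0}]';python3 -c "
from h import *
need(.5205,.145,.0464,3.5);cam('scene','scene4.png')"
```

```text
time: 5.4
eef_pos: [0.5207, 0.1391, 0.0464]
ee_rot: [[0.999, 0.047, 0.002], [0.047, -0.998, -0.039], [0.0, 0.039, -0.999]]
force: [-0.8, -25.1, 3.5]
opening: 0.121
t 5.4 pos [0.5207 0.1391 0.0464] F [ -0.8 -25.1   3.5] op 0.121 tool z [ 0.002 -0.039 -0.999]
shift tool [ 0.1 -5.9 -0.2] xang 2.68
rotvec tool [ 0.0394  0.0002 -0.0143] shift in target axes [ 0.2 -5.9  0. ]
```

View pics/scene4.png

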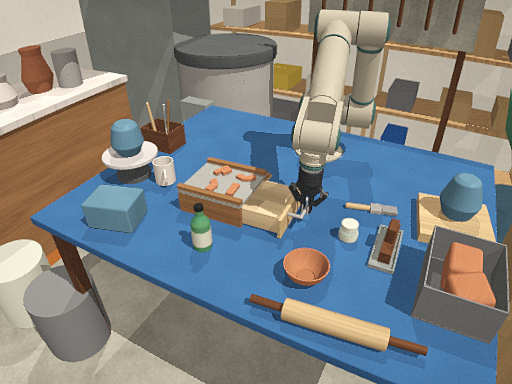

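```bash
python3 -m pendant '[{"x":0,"y":0,"z":0,"rx":0.03,"ry":0,"rz":0.01},{"x":0,"y":0,"z":0,"rx":0,"ry":0,"rz":0},{"x":0,"y":0,"z":0,"rx":0,"ry":0,"rz":0}]' 0.5;python3 -c "
from h import *
need(.5205,.145,.0464,3.5)"
python3 -m pendant '[{"x":0,"y":0,"z":-20,"rx":0,"ry":0,"rz":0},{"x":0,"y":0,"z":-40,"rx":0,"ry":0,"rz":0},{"x":0,"y":0,"z":-40,"rx":0,"ry":0,"rz":0},{"x":0,"y":0,"z":-40,"rx":0,"ry":0,"rz":0},{"x":0,"y":0,"z":-30,"rx":0,"ry":0,"rz":0}]' 0
python3 -c "
from h import *
need(.511,.418,.16,0)"
```

```text
time: 5.75
eef_pos: [0.5205, 0.1387, 0.0465]
ee_rot: [[0.999, 0.034, -0.0], [0.034, -0.999, -0.009], [-0.001, 0.009, -1.0]]
force: [0.8, 0.1, -0.4]
opening: 0.497
t 5.75 pos [0.5205 0.1387 0.0465] F [ 0.8  0.1 -0.4] op 0.497 tool z [-0.    -0.009 -1.   ]
shift tool [ 0.3 -6.3  0.1] xang 1.97
rotvec tool [ 0.0093  0.0007 -0.0267] shift in target axes [ 0.4 -6.3  0.1]
time: 6.25
eef_pos: [0.5169, 0.1436, 0.2166]
ee_rot: [[0.999, 0.039, -0.013], [0.039, -0.999, -0.01], [-0.013, 0.009, -1.0]]
force: [0.1, -0.9, 0.5]
opening: 0.999
t 6.25 pos [0.5169 0.1436 0.2166] F [ 0.1 -0.9  0.5] op 0.999 tool z [-0.013 -0.01  -1.   ]
shift tool [   5.6 -274.9   54. ] xang 2.23
rotvec tool [0.0096 0.0131 0.039 ] shift in target axes [  -5.9 -274.4   56.6]
```

```bash
python3 -m pendant '[{"x":0,"y":-40,"z":0,"rx":0,"ry":0.013,"rz":0.015},{"x":0,"y":-40,"z":5,"rx":0,"ry":0,"rz":0.015},{"x":0,"y":-40,"z":10,"rx":0,"ry":0,"rz":0},{"x":0,"y":-40,"z":10,"rx":0,"ry":0,"rz":0},{"x":0,"y":-40,"z":10,"rx":0,"ry":0,"rz":0},{"x":0,"y":-30,"z":10,"rx":0,"ry":0,"rz":0},{"x":0,"y":-20,"z":0,"rx":0,"ry":0,"rz":0},{"x":0,"y":0,"z":0,"rx":0,"ry":0,"rz":0},{"x":0,"y":0,"z":0,"rx":0,"ry":0,"rz":0}]'
python3 -c "
from h import *
need(.511,.419,.12,0.5)
c=cam('top','top5.png')
cv2.imwrite('pics/t5.png',cv2.resize(c['img'][150:270,200:380],None,fx=4,fy=4))
T=lambda p:np.array(p)
cam('scene','scene5.png')"
```

```text
time: 7.15
eef_pos: [0.5112, 0.4109, 0.1769]
ee_rot: [[1.0, 0.015, 0.014], [0.015, -1.0, -0.003], [0.014, 0.003, -1.0]]
force: [0.7, -0.0, 0.6]
opening: 1.0
t 7.15 pos [0.5112 0.4109 0.1769] F [ 0.7 -0.   0.6] op 1.0 tool z [ 0.014 -0.003 -1.   ]
shift tool [-0.9 -8.3 56.9] xang 0.87
rotvec tool [ 0.003  -0.0141  0.0064] shift in target axes [-0.1 -8.1 56.9]
```

View pics/t5.png

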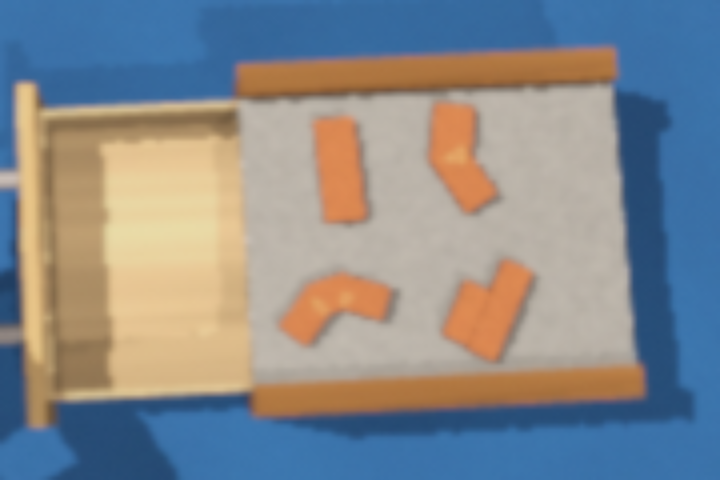

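View pics/top5.png

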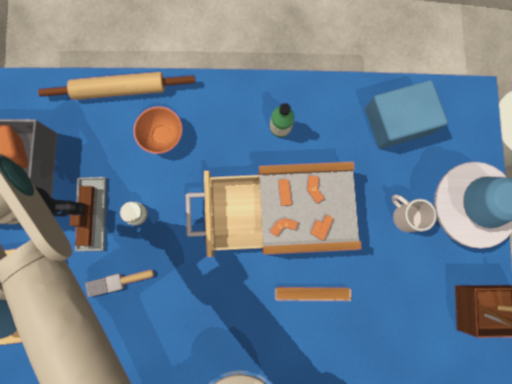

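View pics/scene5.png

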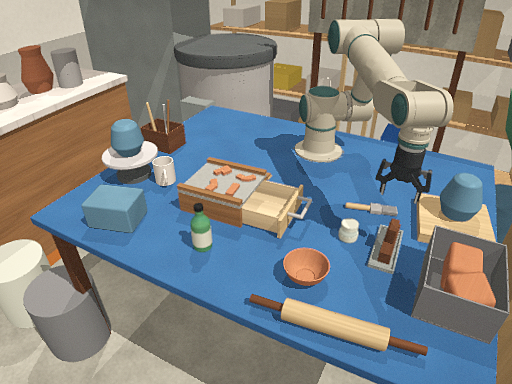

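```bash
python3 -m pendant '[{"x":-1,"y":-7,"z":30,"rx":0,"ry":-0.014,"rz":0.006},{"x":0,"y":0,"z":25,"rx":0,"ry":0,"rz":0},{"x":0,"y":0,"z":10,"rx":0,"ry":0,"rz":0},{"x":0,"y":0,"z":0,"rx":0,"ry":0,"rz":0}]'
python3 -c "
from h import *
need(.511,.419,.054,0.5)
c=cam('scene');cv2.imwrite('pics/s6.png',cv2.resize(c['img'][150:280,320:450],None,fx=4,fy=4))
t=cam('top')
print(onz(t,[[204,173],[209,254]],.07).round(4))
"
```

```text
time: 7.65
eef_pos: [0.5132, 0.4143, 0.1146]
ee_rot: [[1.0, 0.003, 0.005], [0.003, -1.0, 0.001], [0.005, -0.001, -1.0]]
force: [0.6, 0.1, -0.0]
opening: 1.002
t 7.65 pos [0.5132 0.4143 0.1146] F [ 0.6  0.1 -0. ] op 1.002 tool z [ 0.005  0.001 -1.   ]
shift tool [-2.5 -4.7 60.6] xang 0.17
rotvec tool [-0.0005 -0.0052 -0.0058] shift in target axes [-2.2 -4.7 60.6]
[[0.6248 0.1022 0.07  ]
 [0.4171 0.0831 0.07  ]]
```

View pics/s6.png

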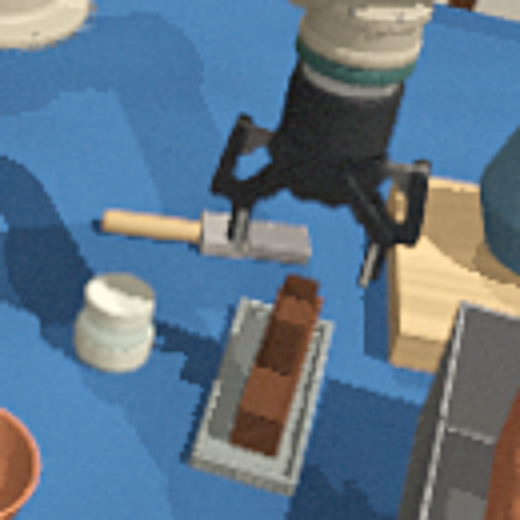

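```bash
python3 -c "
from h import *
t=cam('top')
T=lambda p:np.array([200,150])+(np.array(p)+.5)/4-.5
F=np.array([-.062,.998,0])
a=onz(t,T([[36,83],[52,425]]),.07);b=onz(t,T([[240,98],[253,378]]),.09);o=onz(t,T([[17,83],[30,428]]),.07)
print(a.round(4),b.round(4));print(a@F,b@F,o@F)
c=cv2.imread('pics/t1.png');T1=lambda p:np.array([220,150])+(np.array(p)+.5)/3.7-.5
print(onz(t,T1([[137,70],[152,384]]),.07)@F,onz(t,T1([[119,70],[133,386]]),.07)@F)
"
```

```text
[[0.6319 0.0905 0.07  ]
 [0.4126 0.0738 0.07  ]] [[ 0.6204 -0.0417  0.09  ]
 [ 0.4436 -0.052   0.09  ]]
[0.05110113 0.04808082] [-0.08008602 -0.07937642] [0.063428   0.06200065]
[-0.07380102 -0.07341608] [-0.06115747 -0.06038958]
```

```bash
python3 -m pendant '[{"x":-2,"y":-4,"z":20,"rx":0,"ry":-0.005,"rz":0},{"x":0,"y":0,"z":20,"rx":0,"ry":0,"rz":0},{"x":0,"y":0,"z":13,"rx":0,"ry":0,"rz":0},{"x":0,"y":0,"z":0,"rx":0,"ry":0,"rz":0}]'
python3 -c "
from h import *
need(.511,.419,.054,0.5)
c=cam('scene');cv2.imwrite('pics/s7.png',cv2.resize(c['img'][150:280,320:450],None,fx=4,fy=4))
"
```

```text
time: 8.2
eef_pos: [0.5134, 0.4211, 0.0642]
ee_rot: [[1.0, 0.003, 0.008], [0.003, -1.0, 0.007], [0.008, -0.007, -1.0]]
force: [-0.4, -0.3, -0.4]
opening: 1.001
t 8.2 pos [0.5134 0.4211 0.0642] F [-0.4 -0.3 -0.4] op 1.001 tool z [ 0.008  0.007 -1.   ]
shift tool [-2.5  2.2 10.1] xang 0.18
rotvec tool [-0.0071 -0.008  -0.0055] shift in target axes [-2.4  2.1 10.2]
```

View pics/s7.png

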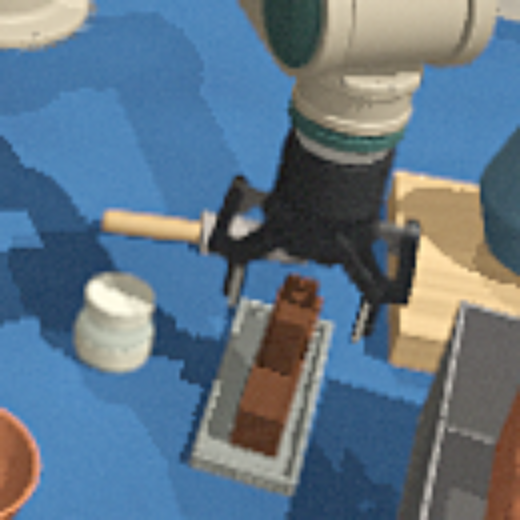

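```bash
python3 -c "
from h import *
c=cam('scene')
P=[[.5134,.4211,.0642],[.5134,.4211,.083],[.511,.42,.097],[.511,.419,.045],[.541,.42,.097],[.481,.42,.097],[.432,.418,.045],[.591,.419,.045],[.511,.419,.054]]
print(((proj(c,P)-[320,150])*4).round())
"
```

```text
[[289. 328.]
 [294. 309.]
 [298. 293.]
 [282. 345.]
 [290. 316.]
 [305. 271.]
 [300. 287.]
 [260. 409.]
 [284. 336.]]
```

```bash
python3 -m pendant '[{"x":-2,"y":2,"z":8,"rx":-0.007,"ry":-0.008,"rz":-0.005},{"x":0,"y":0,"z":2,"rx":0,"ry":0,"rz":0},{"x":0,"y":0,"z":0,"rx":0,"ry":0,"rz":0}]'
python3 -c "
from h import *
need(.511,.419,.054,0.5)"
python3 -m pendant '[{"x":0,"y":0,"z":0,"rx":0,"ry":0,"rz":0},{"x":0,"y":0,"z":0,"rx":0,"ry":0,"rz":0},{"x":0,"y":0,"z":0,"rx":0,"ry":0,"rz":0},{"x":0,"y":0,"z":0,"rx":0,"ry":0,"rz":0},{"x":0,"y":0,"z":0,"rx":0,"ry":0,"rz":0},{"x":0,"y":0,"z":0,"rx":0,"ry":0,"rz":0},{"x":0,"y":0,"z":0,"rx":0,"ry":0,"rz":0}]' 1 80
python3 -c "
from h import *
need(.511,.419,.054,0.5)"
```

```text
time: 8.6
eef_pos: [0.5132, 0.4204, 0.0582]
ee_rot: [[1.0, 0.009, 0.005], [0.009, -1.0, 0.004], [0.005, -0.004, -1.0]]
force: [-0.1, 0.2, 0.9]
opening: 1.0
t 8.6 pos [0.5132 0.4204 0.0582] F [-0.1  0.2  0.9] op 1.0 tool z [ 0.005  0.004 -1.   ]
shift tool [-2.2  1.4  4.2] xang 0.5
rotvec tool [-0.0036 -0.0051 -0.    ] shift in target axes [-2.2  1.4  4.2]
time: 9.3
eef_pos: [0.5137, 0.4207, 0.0594]
ee_rot: [[1.0, 0.009, 0.007], [0.009, -1.0, 0.005], [0.007, -0.005, -1.0]]
force: [0.5, -0.3, 0.1]
opening: 0.296
t 9.3 pos [0.5137 0.4207 0.0594] F [ 0.5 -0.3  0.1] op 0.296 tool z [ 0.007  0.005 -1.   ]
shift tool [-2.7  1.7  5.4] xang 0.49
rotvec tool [-0.0048 -0.0067 -0.0002] shift in target axes [-2.7  1.7  5.4]
```

```bash
python3 -m pendant '[{"x":0,"y":0,"z":-10,"rx":0,"ry":0,"rz":0},{"x":0,"y":0,"z":-25,"rx":0,"ry":0,"rz":0},{"x":0,"y":0,"z":-35,"rx":0,"ry":0,"rz":0},{"x":0,"y":0,"z":-40,"rx":0,"ry":0,"rz":0},{"x":0,"y":0,"z":-40,"rx":0,"ry":0,"rz":0},{"x":0,"y":0,"z":-30,"rx":0,"ry":0,"rz":0},{"x":0,"y":0,"z":0,"rx":0,"ry":0,"rz":0}]'
python3 -c "
from h import *
need(.543,-.263,.24,3.5)
cam('scene','s8.png')"
```

```text
time: 10.0
eef_pos: [0.5108, 0.4186, 0.2451]
ee_rot: [[1.0, 0.009, 0.0], [0.009, -1.0, 0.0], [0.0, -0.0, -1.0]]
force: [-0.6, -0.2, -2.2]
opening: 0.293
t 10.0 pos [0.5108 0.4186 0.2451] F [-0.6 -0.2 -2.2] op 0.293 tool z [ 0.  0. -1.]
shift tool [ 26.3 681.8   5.1] xang 0.5
rotvec tool [-0.     -0.     -0.0524] shift in target axes [ -9.4 682.3   5.1]
```

View pics/s8.png

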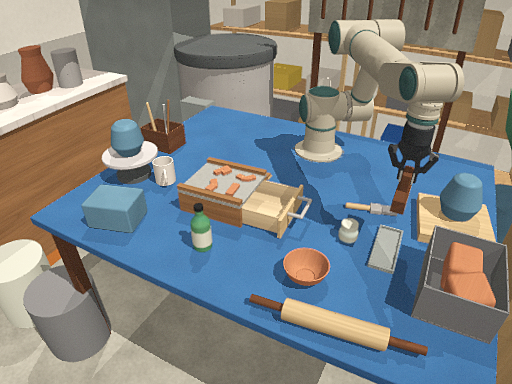

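```bash
python3 -m pendant '[{"x":1,"y":20,"z":0,"rx":0,"ry":0,"rz":-0.01},{"x":1,"y":35,"z":0,"rx":0,"ry":0,"rz":-0.01},{"x":1,"y":42,"z":0,"rx":0,"ry":0,"rz":-0.01},{"x":1,"y":42,"z":0,"rx":0,"ry":0,"rz":-0.01},{"x":1,"y":42,"z":0,"rx":0,"ry":0,"rz":-0.01},{"x":0,"y":42,"z":0,"rx":0,"ry":0,"rz":0},{"x":0,"y":42,"z":0,"rx":0,"ry":0,"rz":0},{"x":0,"y":42,"z":0,"rx":0,"ry":0,"rz":0},{"x":0,"y":42,"z":0,"rx":0,"ry":0,"rz":0},{"x":0,"y":42,"z":0,"rx":0,"ry":0,"rz":0},{"x":0,"y":42,"z":0,"rx":0,"ry":0,"rz":0},{"x":0,"y":42,"z":0,"rx":0,"ry":0,"rz":0}]'
python3 -c "
from h import *
need(.543,-.263,.24,3.5)"
```

```text
time: 11.25
eef_pos: [0.5294, -0.0703, 0.2129]
ee_rot: [[0.996, 0.071, -0.048], [0.071, -0.997, -0.011], [-0.049, 0.008, -0.999]]
force: [1.5, 0.3, -2.3]
opening: 0.293
t 11.25 pos [ 0.5294 -0.0703  0.2129] F [ 1.5  0.3 -2.3] op 0.293 tool z [-0.048 -0.011 -0.999]
shift tool [ -1.4 193.4 -25.6] xang 4.05
rotvec tool [0.0083 0.0489 0.0098] shift in target axes [  1.8 193.2 -27.1]
```

```bash
python3 -m pendant '[{"x":0,"y":40,"z":-10,"rx":0.008,"ry":0.045,"rz":0.01},{"x":0,"y":40,"z":-8,"rx":0,"ry":0,"rz":0},{"x":0,"y":40,"z":-5,"rx":0,"ry":0,"rz":0},{"x":0,"y":35,"z":0,"rx":0,"ry":0,"rz":0},{"x":0,"y":18,"z":0,"rx":0,"ry":0,"rz":0},{"x":0,"y":0,"z":0,"rx":0,"ry":0,"rz":0}]'
python3 -c "
from h import *
need(.543,-.263,.16,3.5)
c=cam('top','t9.png');cam('scene','s9.png')"
```

```text
time: 11.85
eef_pos: [0.5342, -0.2531, 0.2197]
ee_rot: [[0.998, 0.054, -0.025], [0.054, -0.999, 0.009], [-0.025, -0.01, -1.0]]
force: [-0.0, -0.2, -3.2]
opening: 0.293
t 11.85 pos [ 0.5342 -0.2531  0.2197] F [-0.  -0.2 -3.2] op 0.293 tool z [-0.025  0.009 -1.   ]
shift tool [ 9.7 10.9 59.4] xang 3.1
rotvec tool [-0.0102  0.0248 -0.0071] shift in target axes [ 8.2 10.4 59.7]
```

View pics/s9.png

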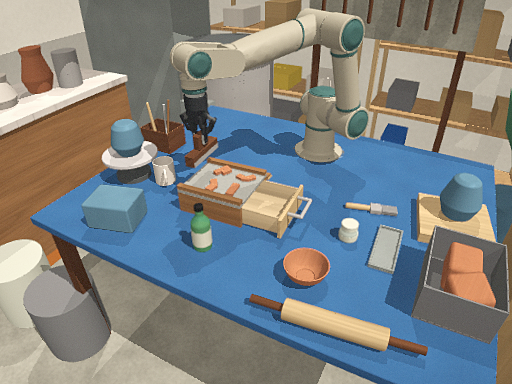

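View pics/t9.png

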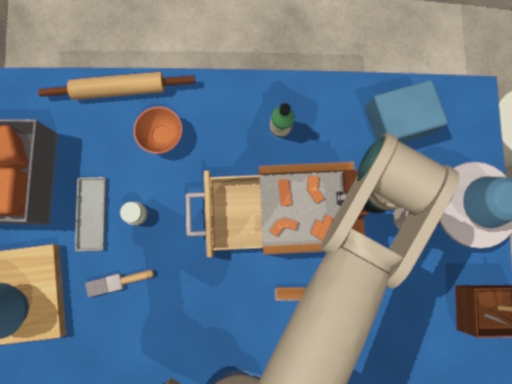

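```bash
python3 -m pendant '[{"x":8,"y":8,"z":20,"rx":-0.01,"ry":0.024,"rz":-0.006},{"x":1,"y":2,"z":20,"rx":0,"ry":0,"rz":0},{"x":0,"y":0,"z":10,"rx":0,"ry":0,"rz":0},{"x":0,"y":0,"z":0,"rx":0,"ry":0,"rz":0}]'
python3 -c "
from h import *
need(.544,-.263,.165,3.5)
c=cam('scene');cv2.imwrite('pics/s10.png',cv2.resize(c['img'][110:240,160:320],None,fx=4,fy=4,interpolation=2))"
```

```text
time: 12.35
eef_pos: [0.5448, -0.254, 0.1677]
ee_rot: [[0.998, 0.069, -0.0], [0.069, -0.998, 0.003], [0.0, -0.003, -1.0]]
force: [-0.3, -0.3, -2.3]
opening: 0.295
t 12.35 pos [ 0.5448 -0.254   0.1677] F [-0.3 -0.3 -2.3] op 0.295 tool z [-0.     0.003 -1.   ]
shift tool [-1.4  8.9  2.7] xang 3.99
rotvec tool [-0.0027 -0.      0.0085] shift in target axes [-1.4  8.9  2.7]
```

View pics/s10.png

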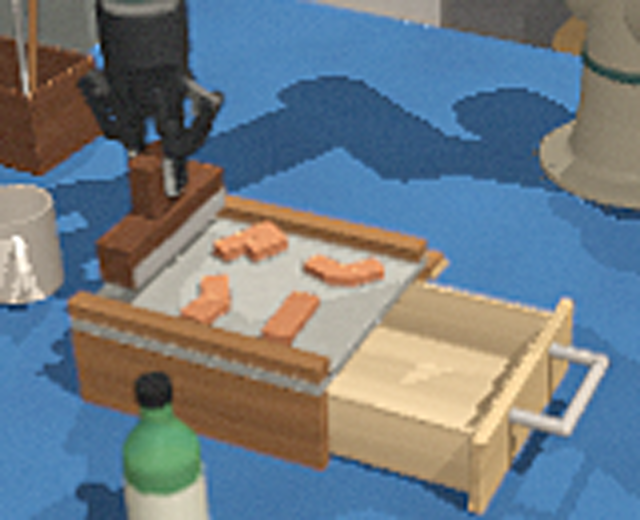

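```bash
python3 -c "
from h import *
c=cam('scene')
S=lambda p:np.array([160,110])+(np.array(p)+.5)/4-.5
a=onz(c,S([[134,287],[225,207]]),.1133);print(a.round(4))
b=onz(c,S([[226,198],[428,242],[70,297],[327,360]]),.105);print(b.round(4))
C=np.array([.537,-.166]);X=np.array([.062,-.998]);Y=np.array([.998,.062])
print((a[:,:2]-C)@X,(a[:,:2]-C)@Y);print((b[:,:2]-C)@X,(b[:,:2]-C)@Y)
"
```

```text
[[ 0.6195 -0.2332  0.1133]
 [ 0.4684 -0.2387  0.1133]]
[[ 0.4415 -0.2557  0.105 ]
 [ 0.426  -0.0499  0.105 ]
 [ 0.6476 -0.2813  0.105 ]
 [ 0.6263 -0.0404  0.105 ]]
[0.07215913 0.06829553] [ 0.07818956 -0.07295083]
[ 0.08355078 -0.12279046  0.12192663 -0.11984602] [-0.10089306 -0.10362411  0.10323441  0.09691874]
```

```bash
python3 -m pendant '[{"x":-2,"y":8,"z":4,"rx":-0.003,"ry":0,"rz":0.008},{"x":0,"y":1,"z":6,"rx":0,"ry":0,"rz":0},{"x":0,"y":0,"z":6,"rx":0,"ry":0,"rz":0},{"x":0,"y":0,"z":3,"rx":0,"ry":0,"rz":0},{"x":0,"y":0,"z":0,"rx":0,"ry":0,"rz":0}]'
python3 -c "
from h import *
need(.544,-.263,.146,3.5)
c=cam('scene');cv2.imwrite('pics/s11.png',cv2.resize(c['img'][110:240,160:320],None,fx=4,fy=4,interpolation=2))"
```

```text
time: 12.95
eef_pos: [0.5451, -0.2649, 0.1524]
ee_rot: [[0.998, 0.061, 0.007], [0.061, -0.998, -0.005], [0.007, 0.005, -1.0]]
force: [-0.3, 0.5, -1.8]
opening: 0.295
t 12.95 pos [ 0.5451 -0.2649  0.1524] F [-0.3  0.5 -1.8] op 0.295 tool z [ 0.007 -0.005 -1.   ]
shift tool [-1.  -2.   6.4] xang 3.48
rotvec tool [ 0.0051 -0.0069 -0.0003] shift in target axes [-0.9 -2.   6.4]
```

View pics/s11.png

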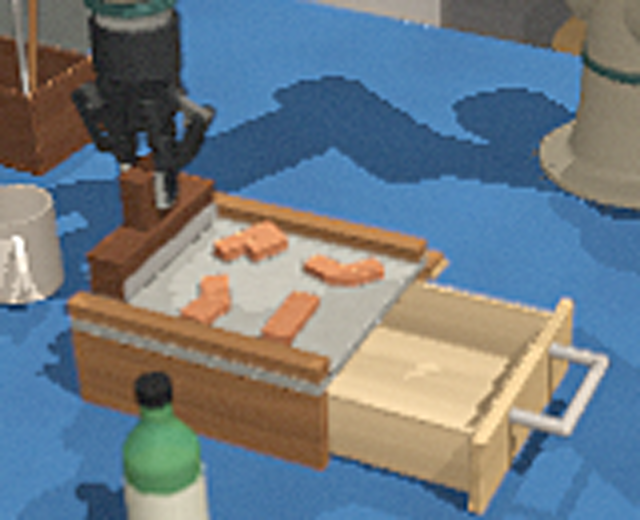

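```bash
python3 -m pendant '[{"x":-1,"y":-1,"z":4,"rx":0.005,"ry":-0.007,"rz":0},{"x":0,"y":0,"z":3,"rx":0,"ry":0,"rz":0},{"x":0,"y":0,"z":1,"rx":0,"ry":0,"rz":0}]'
python3 -c "
from h import *
need(.544,-.263,.146,3.5)"
```

```text
time: 13.3
eef_pos: [0.5442, -0.264, 0.1447]
ee_rot: [[0.998, 0.061, 0.0], [0.061, -0.998, -0.0], [0.0, 0.0, -1.0]]
force: [-3.3, 0.4, 3.3]
opening: 0.29
t 13.3 pos [ 0.5442 -0.264   0.1447] F [-3.3  0.4  3.3] op 0.29 tool z [ 0. -0. -1.]
shift tool [-0.1 -1.  -1.3] xang 3.49
rotvec tool [ 0.0003 -0.0002 -0.0002] shift in target axes [-0.1 -1.  -1.3]
```

```bash
python3 -m pendant '[{"x":0,"y":0,"z":-2,"rx":0,"ry":0,"rz":0},{"x":0,"y":-6,"z":0,"rx":0,"ry":0,"rz":0},{"x":0,"y":-10,"z":0,"rx":0,"ry":0,"rz":0},{"x":0,"y":-10,"z":0,"rx":0,"ry":0,"rz":0},{"x":0,"y":-10,"z":0,"rx":0,"ry":0,"rz":0},{"x":0,"y":-10,"z":0,"rx":0,"ry":0,"rz":0}]'
python3 -c "
from h import *
need(.537,-.15,.146,3.5)
c=cam('scene');cv2.imwrite('pics/s12.png',cv2.resize(c['img'][110:240,160:320],None,fx=4,fy=4,interpolation=2))"
```

```text
time: 13.9
eef_pos: [0.5412, -0.2148, 0.1469]
ee_rot: [[0.998, 0.06, 0.001], [0.06, -0.998, -0.0], [0.001, 0.0, -1.0]]
force: [-0.6, 0.6, -2.3]
opening: 0.297
t 13.9 pos [ 0.5412 -0.2148  0.1469] F [-0.6  0.6 -2.3] op 0.297 tool z [ 0.001 -0.    -1.   ]
shift tool [ -0.3 -64.9   0.9] xang 3.45
rotvec tool [ 0.0004 -0.0006 -0.0009] shift in target axes [ -0.2 -64.9   0.9]
```

View pics/s12.png

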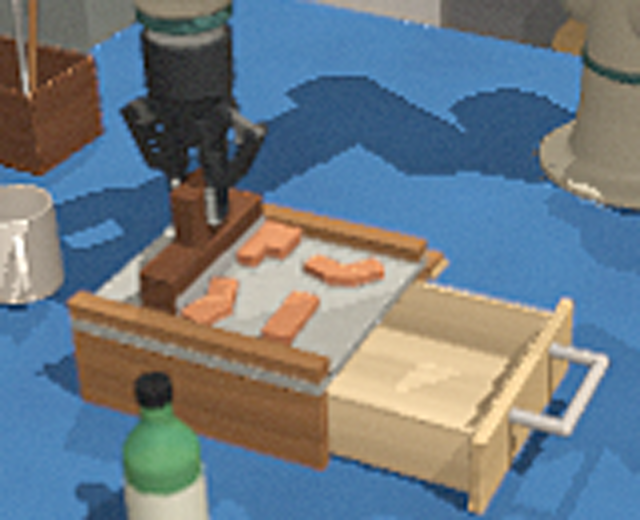

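```bash
python3 -m pendant '[{"x":0,"y":-10,"z":0,"rx":0,"ry":0,"rz":0},{"x":0,"y":-10,"z":0,"rx":0,"ry":0,"rz":0},{"x":0,"y":-10,"z":0,"rx":0,"ry":0,"rz":0},{"x":0,"y":-10,"z":0,"rx":0,"ry":0,"rz":0},{"x":0,"y":-10,"z":0,"rx":0,"ry":0,"rz":0},{"x":0,"y":-10,"z":0,"rx":0,"ry":0,"rz":0},{"x":0,"y":-10,"z":0,"rx":0,"ry":0,"rz":0}]'
python3 -c "
from h import *
need(.537,-.15,.146,3.5)
c=cam('scene');cv2.imwrite('pics/s13.png',cv2.resize(c['img'][110:240,160:320],None,fx=4,fy=4,interpolation=2))"
```

```text
time: 14.65
eef_pos: [0.5365, -0.1377, 0.1471]
ee_rot: [[0.998, 0.061, 0.001], [0.061, -0.998, -0.0], [0.001, 0.0, -1.0]]
force: [-0.4, -0.2, -2.1]
opening: 0.298
t 14.65 pos [ 0.5365 -0.1377  0.1471] F [-0.4 -0.2 -2.1] op 0.298 tool z [ 0.001 -0.    -1.   ]
shift tool [-0.3 12.3  1.1] xang 3.51
rotvec tool [ 0.0003 -0.0009  0.0001] shift in target axes [-0.3 12.3  1.1]
```

View pics/s13.png

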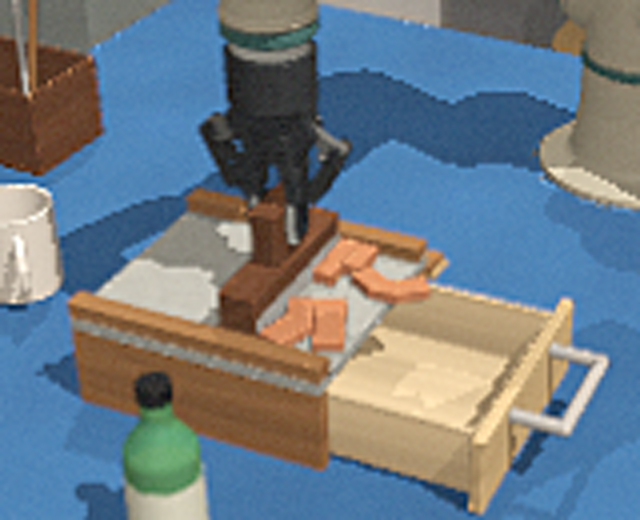

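```bash
python3 -m pendant '[{"x":0,"y":-8,"z":0,"rx":0,"ry":0,"rz":0},{"x":0,"y":-8,"z":0,"rx":0,"ry":0,"rz":0},{"x":0,"y":-8,"z":0,"rx":0,"ry":0,"rz":0},{"x":0,"y":-8,"z":0,"rx":0,"ry":0,"rz":0},{"x":0,"y":-8,"z":0,"rx":0,"ry":0,"rz":0},{"x":0,"y":-8,"z":0,"rx":0,"ry":0,"rz":0}]'
python3 -c "
from h import *
need(.532,-.05,.146,3.5)
c=cam('scene');cv2.imwrite('pics/s14.png',cv2.resize(c['img'][110:240,160:320],None,fx=4,fy=4,interpolation=2))"
```

```text
time: 15.3
eef_pos: [0.5333, -0.0848, 0.1472]
ee_rot: [[0.998, 0.062, 0.001], [0.062, -0.998, 0.001], [0.001, -0.001, -1.0]]
force: [-0.0, 0.4, -2.1]
opening: 0.298
t 15.3 pos [ 0.5333 -0.0848  0.1472] F [-0.   0.4 -2.1] op 0.298 tool z [ 0.001  0.001 -1.   ]
shift tool [  0.8 -34.8   1.3] xang 3.53
rotvec tool [-0.0005 -0.001   0.0006] shift in target axes [  0.8 -34.8   1.2]
```

View pics/s14.png

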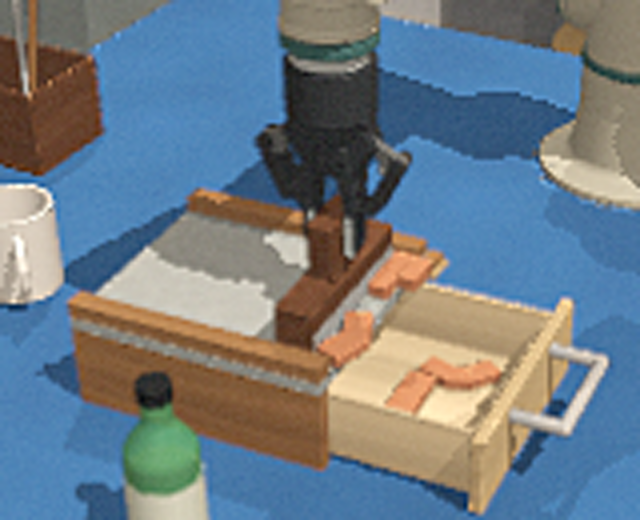

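Two have dropped in. Two remain on the deck ahead of the blade; I'll go on slowly.

```bash
python3 -m pendant '[{"x":0,"y":-6,"z":0,"rx":0,"ry":0,"rz":0},{"x":0,"y":-6,"z":0,"rx":0,"ry":0,"rz":0},{"x":0,"y":-6,"z":0,"rx":0,"ry":0,"rz":0},{"x":0,"y":-6,"z":0,"rx":0,"ry":0,"rz":0},{"x":0,"y":-6,"z":0,"rx":0,"ry":0,"rz":0},{"x":0,"y":-6,"z":0,"rx":0,"ry":0,"rz":0},{"x":0,"y":-4,"z":0,"rx":0,"ry":0,"rz":0},{"x":0,"y":0,"z":0,"rx":0,"ry":0,"rz":0},{"x":0,"y":0,"z":0,"rx":0,"ry":0,"rz":0}]'
python3 -c "
from h import *
need(.532,-.05,.146,3.5)
c=cam('scene');cv2.imwrite('pics/s15.png',cv2.resize(c['img'][110:240,160:320],None,fx=4,fy=4,interpolation=2))"
```

```text
time: 16.25
eef_pos: [0.5306, -0.0396, 0.1474]
ee_rot: [[0.998, 0.063, 0.001], [0.063, -0.998, 0.002], [0.001, -0.002, -1.0]]
force: [0.3, -0.4, -2.4]
opening: 0.296
t 16.25 pos [ 0.5306 -0.0396  0.1474] F [ 0.3 -0.4 -2.4] op 0.296 tool z [ 0.001  0.002 -1.   ]
shift tool [ 0.8 10.5  1.3] xang 3.63
rotvec tool [-0.0016 -0.0011  0.0022] shift in target axes [ 0.8 10.5  1.4]
```

View pics/s15.png

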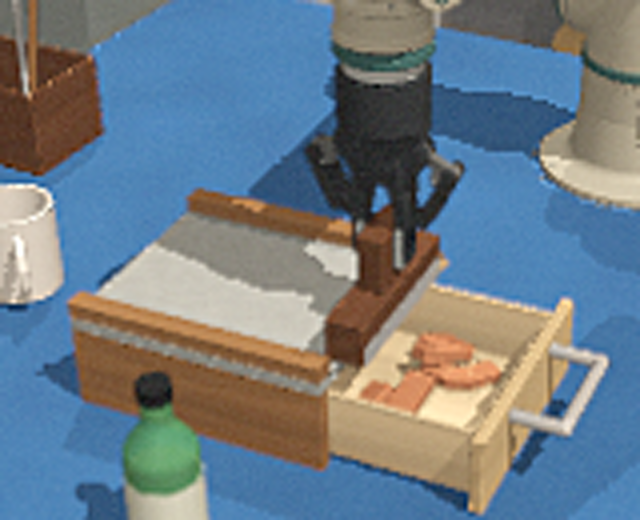

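```bash
python3 -m pendant '[{"x":0,"y":0,"z":-15,"rx":0,"ry":0,"rz":0},{"x":0,"y":0,"z":-30,"rx":0,"ry":0,"rz":0},{"x":0,"y":0,"z":-35,"rx":0,"ry":0,"rz":0},{"x":0,"y":-30,"z":-20,"rx":0,"ry":0,"rz":0},{"x":0,"y":-40,"z":0,"rx":0,"ry":0,"rz":0},{"x":0,"y":-40,"z":0,"rx":0,"ry":0,"rz":0},{"x":0,"y":-40,"z":0,"rx":0,"ry":0,"rz":0},{"x":0,"y":-40,"z":0,"rx":0,"ry":0,"rz":0},{"x":0,"y":-30,"z":0,"rx":0,"ry":0,"rz":0},{"x":0,"y":0,"z":0,"rx":0,"ry":0,"rz":0}]'
python3 -c "
from h import *
need(.52,.415,.2,2.6)
c=cam('top','t16.png');cv2.imwrite('pics/t16a.png',cv2.resize(c['img'][150:270,180:380],None,fx=4,fy=4,interpolation=2))
cv2.imwrite('pics/t16b.png',cv2.resize(c['img'][165:265,60:160],None,fx=6,fy=6,interpolation=2))
cam('scene','s16.png')"
```

```text
time: 17.3
eef_pos: [0.5177, 0.1847, 0.2645]
ee_rot: [[0.998, 0.055, 0.012], [0.055, -0.998, 0.004], [0.013, -0.003, -1.0]]
force: [-0.1, -1.4, -2.7]
opening: 0.296
t 17.3 pos [0.5177 0.1847 0.2645] F [-0.1 -1.4 -2.7] op 0.296 tool z [ 0.012  0.004 -1.   ]
shift tool [  14.2 -229.6   65.4] xang 3.16
rotvec tool [-0.0034 -0.0125  0.0098] shift in target axes [  12.8 -230.    64.5]
```

View pics/t16a.png

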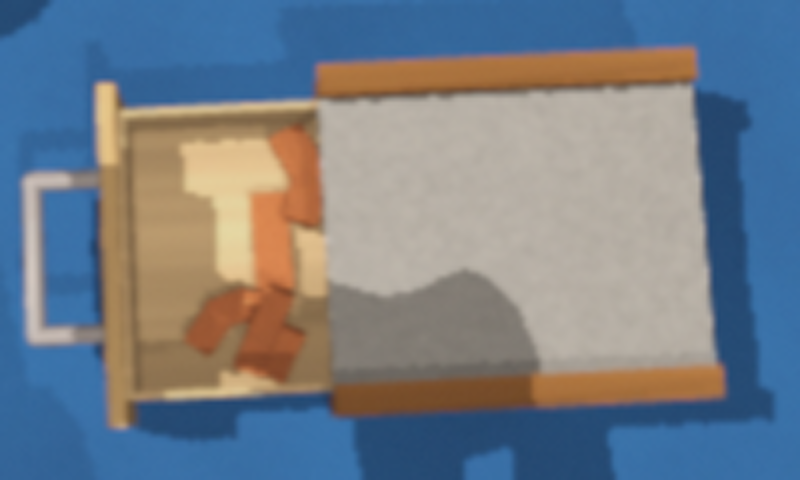

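View pics/t16b.png

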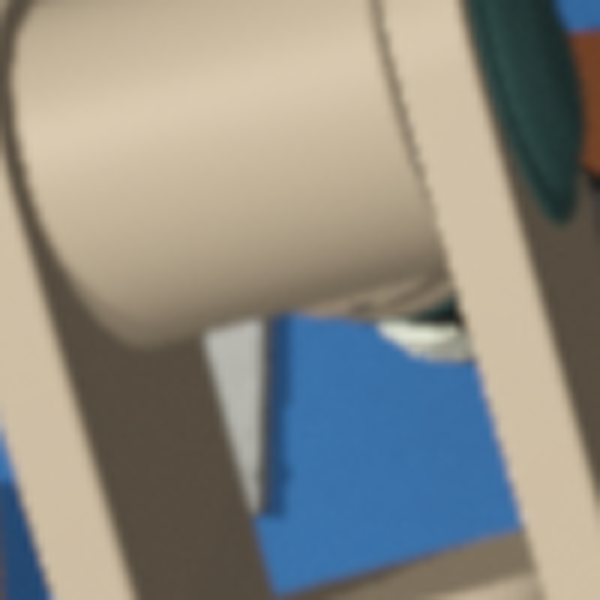

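View pics/s16.png

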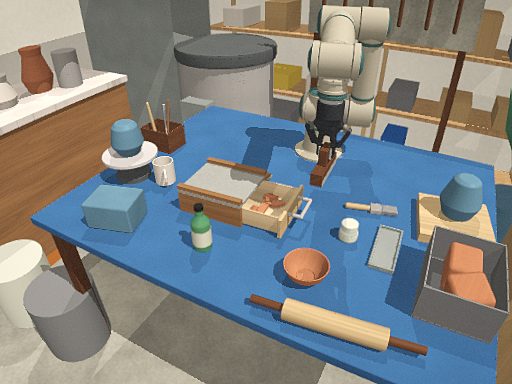

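```bash
python3 -c "
from h import *
c=cam('top');s=cam('scene')
im=cv2.imread('pics/t9.png')
h=cv2.cvtColor(im,cv2.COLOR_BGR2HSV);m=cv2.inRange(h,(0,0,60),(179,70,255));k=np.zeros_like(m);k[172:256,70:112]=1
m=m*k;cs=max(cv2.findContours(m,0,1)[0],key=cv2.contourArea)
r=cv2.minAreaRect(cs);b=cv2.boxPoints(r);p=onz(c,b,.012);print(r,p.round(4),p.mean(0).round(4))
im=cv2.imread('pics/s16.png')
h=cv2.cvtColor(im,cv2.COLOR_BGR2HSV);m=cv2.inRange(h,(0,0,60),(179,70,255));k=np.zeros_like(m);k[222:278,366:406]=1
m=m*k;cs=max(cv2.findContours(m,0,1)[0],key=cv2.contourArea).reshape(-1,2)
q=onz(s,cs,.012)[:,:2];r=cv2.minAreaRect((q*1000).astype(np.float32));print(r)
"
```

```text
((90.0, 213.5), (73.0, 30.0), 90.0) [[0.6193 0.465  0.012 ]
 [0.6205 0.3813 0.012 ]
 [0.422  0.3683 0.012 ]
 [0.4204 0.4498 0.012 ]] [0.5206 0.4161 0.012 ]
((527.1624145507812, 415.58258056640625), (214.31805419921875, 78.36573791503906), 1.7206817865371704)
```

```bash
python3 -m pendant '[{"x":2,"y":-35,"z":0,"rx":0,"ry":-0.012,"rz":0.01},{"x":2,"y":-40,"z":0,"rx":0,"ry":0,"rz":0},{"x":2,"y":-40,"z":0,"rx":0,"ry":0,"rz":0},{"x":2,"y":-40,"z":10,"rx":0,"ry":0,"rz":0},{"x":2,"y":-40,"z":10,"rx":0,"ry":0,"rz":0},{"x":2,"y":-25,"z":10,"rx":0,"ry":0,"rz":0},{"x":0,"y":-5,"z":10,"rx":0,"ry":0,"rz":0},{"x":0,"y":0,"z":0,"rx":0,"ry":0,"rz":0}]'
python3 -c "
from h import *
need(.5215,.4155,.12,2.6)"
```

```text
time: 18.3
eef_pos: [0.5287, 0.4018, 0.2241]
ee_rot: [[1.0, 0.02, 0.002], [0.02, -1.0, -0.001], [0.002, 0.001, -1.0]]
force: [0.1, -1.1, -1.8]
opening: 0.292
t 18.3 pos [0.5287 0.4018 0.2241] F [ 0.1 -1.1 -1.8] op 0.292 tool z [ 0.002 -0.001 -1.   ]
shift tool [ -7.1 -13.9 104.1] xang 1.13
rotvec tool [ 0.0008 -0.0019 -0.0256] shift in target axes [ -6.6 -14.  104.1]
```

```bash
python3 -m pendant '[{"x":-6,"y":-12,"z":30,"rx":0,"ry":-0.002,"rz":-0.025},{"x":-1,"y":-2,"z":35,"rx":0,"ry":0,"rz":0},{"x":0,"y":0,"z":30,"rx":0,"ry":0,"rz":0},{"x":0,"y":0,"z":8,"rx":0,"ry":0,"rz":0},{"x":0,"y":0,"z":0,"rx":0,"ry":0,"rz":0}]'
python3 -c "
from h import *
need(.5215,.4155,.0594,2.6)"
```

```text
time: 18.8
eef_pos: [0.5265, 0.4077, 0.1238]
ee_rot: [[0.999, 0.035, 0.006], [0.035, -0.999, 0.001], [0.006, -0.001, -1.0]]
force: [0.7, -0.8, -2.6]
opening: 0.292
t 18.8 pos [0.5265 0.4077 0.1238] F [ 0.7 -0.8 -2.6] op 0.292 tool z [ 0.006  0.001 -1.   ]
shift tool [-5.1 -7.9 64.4] xang 2.03
rotvec tool [-0.0006 -0.006  -0.0099] shift in target axes [-4.6 -8.  64.4]
```

```bash
python3 -m pendant '[{"x":-6,"y":-9,"z":15,"rx":0,"ry":-0.006,"rz":-0.01},{"x":0,"y":0,"z":18,"rx":0,"ry":0,"rz":0},{"x":0,"y":0,"z":8,"rx":0,"ry":0,"rz":0},{"x":0,"y":0,"z":0,"rx":0,"ry":0,"rz":0}]'
python3 -c "
from h import *
need(.5215,.4155,.0594,2.6)
c=cam('scene');cv2.imwrite('pics/s17.png',cv2.resize(c['img'][150:280,320:450],None,fx=4,fy=4))"
```

```text
time: 19.2
eef_pos: [0.5225, 0.4177, 0.0875]
ee_rot: [[0.999, 0.044, 0.007], [0.044, -0.999, 0.007], [0.007, -0.006, -1.0]]
force: [-0.8, -0.4, -2.3]
opening: 0.293
t 19.2 pos [0.5225 0.4177 0.0875] F [-0.8 -0.4 -2.3] op 0.293 tool z [ 0.007  0.007 -1.   ]
shift tool [-1.3  2.3 28. ] xang 2.55
rotvec tool [-0.0062 -0.0072 -0.0009] shift in target axes [-1.1  2.2 28.1]
```

View pics/s17.png

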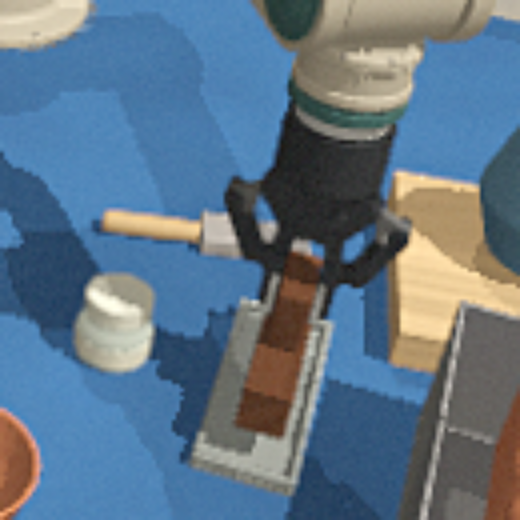

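Aligned over the tray; lower on.

```bash
python3 -m pendant '[{"x":-1,"y":2,"z":10,"rx":-0.006,"ry":-0.007,"rz":0},{"x":0,"y":0,"z":10,"rx":0,"ry":0,"rz":0},{"x":0,"y":0,"z":6,"rx":0,"ry":0,"rz":0},{"x":0,"y":0,"z":2,"rx":0,"ry":0,"rz":0},{"x":0,"y":0,"z":0,"rx":0,"ry":0,"rz":0}]'
python3 -c "
from h import *
need(.5215,.4155,.0594,2.6)"
```

```text
time: 19.75
eef_pos: [0.5228, 0.4166, 0.0603]
ee_rot: [[0.999, 0.045, 0.003], [0.045, -0.999, 0.002], [0.003, -0.002, -1.0]]
force: [0.4, 1.4, -2.8]
opening: 0.286
t 19.75 pos [0.5228 0.4166 0.0603] F [ 0.4  1.4 -2.8] op 0.286 tool z [ 0.003  0.002 -1.   ]
shift tool [-1.3  1.   0.9] xang 2.56
rotvec tool [-0.0023 -0.0034 -0.0007] shift in target axes [-1.3  1.   0.9]
```

```bash
python3 -m pendant '[{"x":0,"y":0,"z":2,"rx":0,"ry":0,"rz":0},{"x":0,"y":0,"z":1,"rx":0,"ry":0,"rz":0}]'
python3 -c "
from h import *
need(.5215,.4155,.0594,2.6)"
```

```text
time: 19.95
eef_pos: [0.5233, 0.417, 0.0595]
ee_rot: [[0.999, 0.045, 0.005], [0.045, -0.999, 0.004], [0.005, -0.003, -1.0]]
force: [-1.6, -0.6, 2.1]
opening: 0.299
t 19.95 pos [0.5233 0.417  0.0595] F [-1.6 -0.6  2.1] op 0.299 tool z [ 0.005  0.004 -1.   ]
shift tool [-1.9  1.4  0. ] xang 2.56
rotvec tool [-0.0035 -0.0053 -0.0008] shift in target axes [-1.9  1.4  0.1]
```

```bash
python3 -m pendant '[{"x":0,"y":0,"z":0,"rx":0,"ry":0,"rz":0},{"x":0,"y":0,"z":0,"rx":0,"ry":0,"rz":0},{"x":0,"y":0,"z":0,"rx":0,"ry":0,"rz":0},{"x":0,"y":0,"z":0,"rx":0,"ry":0,"rz":0},{"x":0,"y":0,"z":-15,"rx":0,"ry":0,"rz":0},{"x":0,"y":0,"z":-30,"rx":0,"ry":0,"rz":0},{"x":0,"y":0,"z":-40,"rx":0,"ry":0,"rz":0},{"x":0,"y":0,"z":-40,"rx":0,"ry":0,"rz":0},{"x":0,"y":0,"z":-30,"rx":0,"ry":0,"rz":0}]' 0
python3 -c "
from h import *
need(.521,.16,.20,3.5)
c=cam('scene','s18.png')"
```

```text
time: 20.85
eef_pos: [0.5211, 0.4154, 0.2193]
ee_rot: [[0.999, 0.045, 0.0], [0.045, -0.999, 0.0], [0.0, -0.0, -1.0]]
force: [0.1, -0.1, 0.7]
opening: 1.001
t 20.85 pos [0.5211 0.4154 0.2193] F [ 0.1 -0.1  0.7] op 1.001 tool z [ 0.  0. -1.]
shift tool [-11.5 255.1  19.2] xang 2.56
rotvec tool [-0.0003 -0.0003 -0.0164] shift in target axes [-15.7 254.9  19.3]
```

View pics/s18.png

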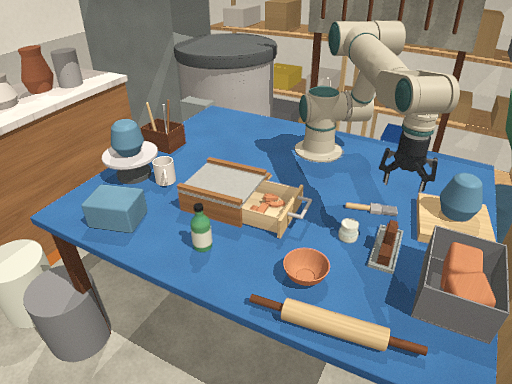

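```bash
python3 -m pendant '[{"x":-1,"y":25,"z":0,"rx":0,"ry":0,"rz":-0.008},{"x":-1,"y":40,"z":0,"rx":0,"ry":0,"rz":-0.008},{"x":-1,"y":40,"z":0,"rx":0,"ry":0,"rz":0},{"x":-1,"y":40,"z":0,"rx":0,"ry":0,"rz":0},{"x":-1,"y":40,"z":0,"rx":0,"ry":0,"rz":0},{"x":-1,"y":40,"z":0,"rx":0,"ry":0,"rz":0},{"x":-1,"y":20,"z":0,"rx":0,"ry":0,"rz":0},{"x":0,"y":0,"z":0,"rx":0,"ry":0,"rz":0}]' 0.5 40
python3 -c "
from h import *
need(.5205,.1395,.12,3.5)"
```

```text
time: 21.7
eef_pos: [0.5302, 0.1641, 0.2365]
ee_rot: [[0.998, 0.064, 0.024], [0.064, -0.998, 0.013], [0.025, -0.011, -1.0]]
force: [-0.8, 1.2, -0.3]
opening: 0.501
t 21.7 pos [0.5302 0.1641 0.2365] F [-0.8  1.2 -0.3] op 0.501 tool z [ 0.024  0.013 -1.   ]
shift tool [-14.2  25.2 115.9] xang 3.67
rotvec tool [-0.0115 -0.0251  0.0031] shift in target axes [-11.2  23.9 116.5]
```

```bash
python3 -m pendant '[{"x":-10,"y":20,"z":30,"rx":-0.011,"ry":-0.025,"rz":0.003},{"x":-2,"y":4,"z":35,"rx":0,"ry":0,"rz":0},{"x":0,"y":0,"z":35,"rx":0,"ry":0,"rz":0},{"x":0,"y":0,"z":10,"rx":0,"ry":0,"rz":0},{"x":0,"y":0,"z":0,"rx":0,"ry":0,"rz":0}]'
python3 -c "
from h import *
need(.5205,.1395,.09,3.5)"
```

```text
time: 22.2
eef_pos: [0.5223, 0.1424, 0.129]
ee_rot: [[0.998, 0.062, 0.009], [0.062, -0.998, 0.004], [0.009, -0.003, -1.0]]
force: [-0.3, -0.2, -0.0]
opening: 0.499
t 22.2 pos [0.5223 0.1424 0.129 ] F [-0.3 -0.2 -0. ] op 0.499 tool z [ 0.009  0.004 -1.   ]
shift tool [-2.4  2.9 39. ] xang 3.56
rotvec tool [-0.003  -0.0093  0.0011] shift in target axes [-2.   2.8 39. ]
```

```bash
python3 -m pendant '[{"x":-2,"y":3,"z":20,"rx":-0.003,"ry":-0.009,"rz":0},{"x":0,"y":0,"z":20,"rx":0,"ry":0,"rz":0},{"x":0,"y":0,"z":0,"rx":0,"ry":0,"rz":0}]'
python3 -c "
from h import *
need(.5205,.1395,.0465,3.5)
c=cam('scene');cv2.imwrite('pics/s20.png',cv2.resize(c['img'][140:260,200:360],None,fx=4,fy=4,interpolation=2))"
```

```text
time: 22.5
eef_pos: [0.5228, 0.1409, 0.091]
ee_rot: [[0.998, 0.064, 0.006], [0.064, -0.998, 0.001], [0.006, -0.001, -1.0]]
force: [0.5, 0.0, -0.0]
opening: 0.499
t 22.5 pos [0.5228 0.1409 0.091 ] F [ 0.5  0.  -0. ] op 0.499 tool z [ 0.006  0.001 -1.   ]
shift tool [-2.7  1.3 44.5] xang 3.67
rotvec tool [-0.0007 -0.006   0.003 ] shift in target axes [-2.4  1.2 44.5]
```

View pics/s20.png

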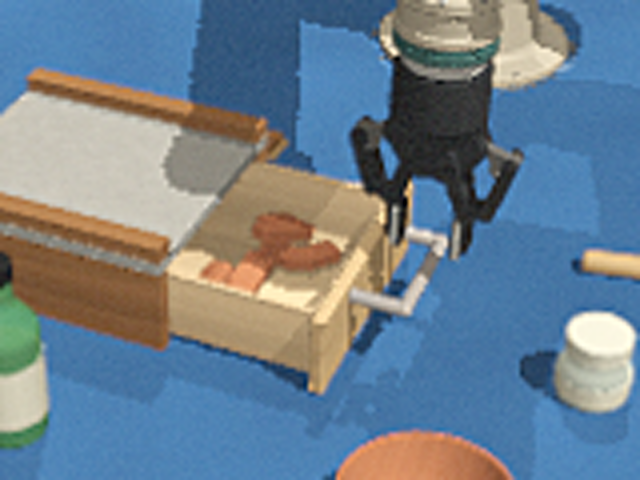

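```bash
python3 -m pendant '[{"x":-2,"y":1,"z":20,"rx":0,"ry":-0.006,"rz":0},{"x":0,"y":0,"z":20,"rx":0,"ry":0,"rz":0},{"x":0,"y":0,"z":5,"rx":0,"ry":0,"rz":0},{"x":0,"y":0,"z":0,"rx":0,"ry":0,"rz":0}]'
python3 -c "
from h import *
need(.5205,.1395,.0465,3.5)"
python3 -m pendant '[{"x":0,"y":0,"z":0,"rx":0,"ry":0,"rz":0},{"x":0,"y":0,"z":0,"rx":0,"ry":0,"rz":0},{"x":0,"y":0,"z":0,"rx":0,"ry":0,"rz":0},{"x":0,"y":0,"z":0,"rx":0,"ry":0,"rz":0},{"x":0,"y":0,"z":0,"rx":0,"ry":0,"rz":0}]' 1 40
```

```text
time: 22.95
eef_pos: [0.5258, 0.1411, 0.0531]
ee_rot: [[0.998, 0.065, 0.012], [0.065, -0.998, 0.003], [0.012, -0.002, -1.0]]
force: [0.3, 0.2, -0.1]
opening: 0.5
t 22.95 pos [0.5258 0.1411 0.0531] F [ 0.3  0.2 -0.1] op 0.5 tool z [ 0.012  0.003 -1.   ]
shift tool [-5.5  1.2  6.6] xang 3.71
rotvec tool [-0.0023 -0.0122  0.0036] shift in target axes [-5.4  1.2  6.6]
time: 23.45
eef_pos: [0.5272, 0.1397, 0.0561]
ee_rot: [[0.998, 0.064, 0.016], [0.064, -0.998, 0.001], [0.016, 0.0, -1.0]]
force: [1.8, -0.4, -5.3]
opening: 0.118
```

```bash
python3 -m pendant '[{"x":0,"y":5,"z":0,"rx":0,"ry":0,"rz":0},{"x":0,"y":10,"z":0,"rx":0,"ry":0,"rz":0},{"x":0,"y":10,"z":0,"rx":0,"ry":0,"rz":0},{"x":0,"y":10,"z":0,"rx":0,"ry":0,"rz":0},{"x":0,"y":10,"z":0,"rx":0,"ry":0,"rz":0},{"x":0,"y":10,"z":0,"rx":0,"ry":0,"rz":0},{"x":0,"y":10,"z":0,"rx":0,"ry":0,"rz":0},{"x":0,"y":10,"z":0,"rx":0,"ry":0,"rz":0},{"x":0,"y":10,"z":0,"rx":0,"ry":0,"rz":0},{"x":0,"y":10,"z":0,"rx":0,"ry":0,"rz":0},{"x":0,"y":8,"z":0,"rx":0,"ry":0,"rz":0}]'
python3 -c "
from h import *
need(.5286,.009,.0465,3.5)"
```

```text
time: 24.55
eef_pos: [0.5341, 0.0295, 0.0561]
ee_rot: [[0.998, 0.065, 0.016], [0.065, -0.998, 0.004], [0.016, -0.003, -1.0]]
force: [2.2, 1.3, -4.5]
opening: 0.119
t 24.55 pos [0.5341 0.0295 0.0561] F [ 2.2  1.3 -4.5] op 0.119 tool z [ 0.016  0.004 -1.   ]
shift tool [-7.  20.1  9.4] xang 3.7
rotvec tool [-0.003  -0.0159  0.0036] shift in target axes [-6.8 20.1  9.6]
```

```bash
python3 -m pendant '[{"x":0,"y":7,"z":0,"rx":0,"ry":0,"rz":0},{"x":0,"y":6,"z":0,"rx":0,"ry":0,"rz":0},{"x":0,"y":5,"z":0,"rx":0,"ry":0,"rz":0},{"x":0,"y":4,"z":0,"rx":0,"ry":0,"rz":0},{"x":0,"y":4,"z":0,"rx":0,"ry":0,"rz":0},{"x":0,"y":4,"z":0,"rx":0,"ry":0,"rz":0}]'
python3 -c "
from h import *
need(.5286,.009,.0465,3.5)"
```

```text
time: 25.15
eef_pos: [0.5354, 0.0098, 0.056]
ee_rot: [[0.998, 0.069, 0.013], [0.069, -0.997, 0.031], [0.015, -0.03, -0.999]]
force: [-0.3, 20.1, -2.6]
opening: 0.117
t 25.15 pos [0.5354 0.0098 0.056 ] F [-0.3 20.1 -2.6] op 0.117 tool z [ 0.013  0.031 -0.999]
shift tool [-6.9  0.6  9.4] xang 3.94
rotvec tool [-0.0297 -0.0152  0.0078] shift in target axes [-6.8  0.4  9.5]
```

```bash
python3 -m pendant '[{"x":0,"y":1,"z":0,"rx":-0.025,"ry":0,"rz":0},{"x":0,"y":0,"z":0,"rx":0,"ry":0,"rz":0},{"x":0,"y":0,"z":0,"rx":0,"ry":0,"rz":0}]' 0.5
python3 -m pendant '[{"x":0,"y":0,"z":-10,"rx":0,"ry":0,"rz":0},{"x":0,"y":0,"z":-30,"rx":0,"ry":0,"rz":0},{"x":0,"y":0,"z":-40,"rx":0,"ry":0,"rz":0},{"x":0,"y":0,"z":-40,"rx":0,"ry":0,"rz":0},{"x":0,"y":-40,"z":-10,"rx":0,"ry":0,"rz":0},{"x":0,"y":-40,"z":0,"rx":0,"ry":0,"rz":0},{"x":-10,"y":-40,"z":0,"rx":0,"ry":0,"rz":0},{"x":-20,"y":-30,"z":0,"rx":0,"ry":0,"rz":0},{"x":-20,"y":0,"z":0,"rx":0,"ry":0,"rz":0},{"x":-20,"y":0,"z":0,"rx":0,"ry":0,"rz":0},{"x":0,"y":0,"z":0,"rx":0,"ry":0,"rz":0}]'
python3 -c "
from h import *
c=cam('scene','s21.png');c=cam('top','t21.png')
cv2.imwrite('pics/t21a.png',cv2.resize(c['img'][150:270,200:380],None,fx=4,fy=4,interpolation=2))"
```

```text
time: 25.45
eef_pos: [0.5362, 0.0087, 0.0576]
ee_rot: [[0.997, 0.071, 0.017], [0.071, -0.998, 0.004], [0.017, -0.003, -1.0]]
force: [-1.0, 0.5, 0.1]
opening: 0.497
time: 26.55
eef_pos: [0.4537, 0.1534, 0.2038]
ee_rot: [[0.998, 0.062, 0.031], [0.062, -0.998, 0.003], [0.031, -0.001, -1.0]]
force: [-0.1, 0.3, 0.6]
opening: 0.501
```

View pics/s21.png

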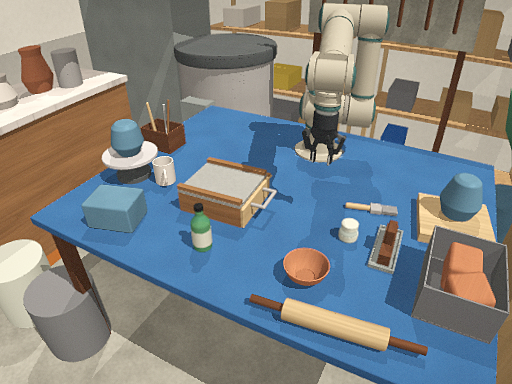

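View pics/t21.png

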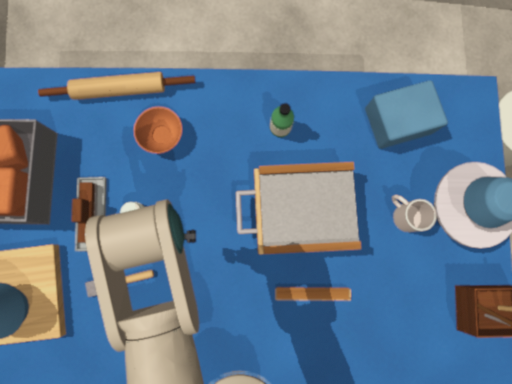

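View pics/t21a.png

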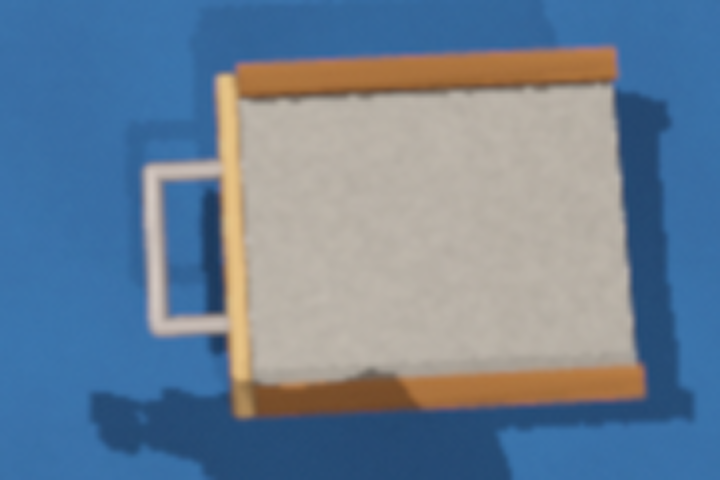

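```bash
python3 -c "
from h import *
t=cam('top');F=np.array([-.062,.998,0]);T=lambda p:np.array([200,150])+(np.array(p)+.5)/4-.5
print(onz(t,T([[217,75],[233,415]]),.07)@F)
a=cv2.imread('pics/scene0.png');b=cv2.imread('pics/s21.png')
m=(cv2.absdiff(a,b).max(2)>45).astype(np.uint8)
n,l,s,c=cv2.connectedComponentsWithStats(m)
print([tuple(x) for x in s[1:] if x[4]>12])
cv2.imwrite('pics/s22.png',cv2.resize(b[200:290,340:430],None,fx=6,fy=6,interpolation=2))"
```

```text
[-0.06657944 -0.06624957]
[(np.int32(182), np.int32(3), np.int32(207), np.int32(83), np.int32(4826)), (np.int32(250), np.int32(36), np.int32(133), np.int32(130), np.int32(3435)), (np.int32(206), np.int32(55), np.int32(3), np.int32(8), np.int32(15)), (np.int32(316), np.int32(59), np.int32(13), np.int32(14), np.int32(89)), (np.int32(330), np.int32(61), np.int32(8), np.int32(4), np.int32(19)), (np.int32(351), np.int32(61), np.int32(6), np.int32(29), np.int32(83)), (np.int32(185), np.int32(67), np.int32(34), np.int32(25), np.int32(414)), (np.int32(309), np.int32(90), np.int32(8), np.int32(6), np.int32(21)), (np.int32(183), np.int32(120), np.int32(120), np.int32(91), np.int32(1915)), (np.int32(300), np.int32(159), np.int32(6), np.int32(7), np.int32(15)), (np.int32(213), np.int32(165), np.int32(19), np.int32(11), np.int32(135)), (np.int32(235), np.int32(174), np.int32(21), np.int32(8), np.int32(120)), (np.int32(205), np.int32(179), np.int32(13), np.int32(13), np.int32(107)), (np.int32(225), np.int32(183), np.int32(15), np.int32(14), np.int32(119)), (np.int32(256), np.int32(186), np.int32(23), np.int32(33), np.int32(145)), (np.int32(280), np.int32(193), np.int32(13), np.int32(8), np.int32(19)), (np.int32(240), np.int32(207), np.int32(20), np.int32(22), np.int32(87)), (np.int32(390), np.int32(218), np.int32(11), np.int32(13), np.int32(42)), (np.int32(386), np.int32(223), np.int32(5), np.int32(6), np.int32(14)), (np.int32(393), np.int32(231), np.int32(6), np.int32(13), np.int32(27)), (np.int32(363), np.int32(243), np.int32(8), np.int32(6), np.int32(17)), (np.int32(379), np.int32(253), np.int32(12), np.int32(4), np.int32(21)), (np.int32(371), np.int32(259), np.int32(18), np.int32(8), np.int32(48))]
```

View pics/s22.png

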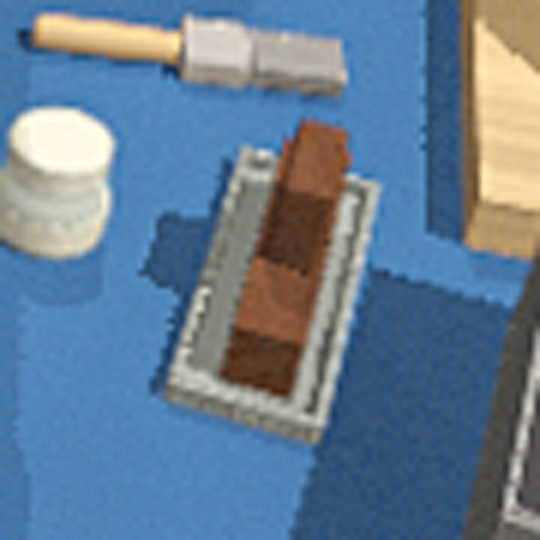

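```bash
python3 -c "
from cell import job_done,observe
print(job_done());print(observe()['time'])"
```

```text
the job is handed in; nothing more can be done
None
the job is handed in; nothing more can be done
```

The job is done and handed in at about 26.7 s of robot time, well under the 72 s limit. I pulled the drawer out to its stop and swept all four offcuts over the deck's front edge in one pass with the scraper. Then I stood the scraper back in its tray and pushed the drawer home.

Last checks:
- **Offcuts:** before closing, the pictures showed all four lying in the drawer. The deck is empty in the final pictures.
- **Drawer:** it went in 130 mm and stopped hard, with about 20 N at the wrist. By picture it moved 129 mm. The outward pull had measured only about 124 mm, because the drawer already stood about 6 mm open at the start. At that point the pictures showed about 130 mm open in front of the deck's edge.
- **Scraper:** it stands upright inside the tray, near the middle. It had been off to one side before.
- **Other things on the table:** comparing the first and last pictures shows changes only at the arm and its shadow, the stand and the tray.
- **Forces:** the highest wrist force I read was about 25 N, against the drawer's outer stop.

No check failed. Several early moves were refused because I left fields out of the rows; they moved nothing.

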